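# Clear the cutlery chest and hold its lid half open

## Task

A marble ball sits on the lid of the cutlery chest: move it to the foot ring on top of the upturned white bowl, without letting it fall, and leave it balanced there. Then raise the chest's lid, which has a black handle and falls shut when let go, to 45 degrees with the gripper, so that guests across the counter can reach the cutlery, and hold it still there: finish while still holding the lid at 45 degrees. Do not shift or knock over any of the other tableware.

Things in the scene. Friction and masses are not known exactly. Their poses are not given: they have to be found in the camera images.
- chest: Wooden cutlery chest, fixed, 180 (x) by 240 (y) by 82 mm high without its lid. Origin: centre of its underside. Its +x points away from the robot, give or take its yaw; the hinge runs along its -x side at x = -90 mm, the handle is near its +x side. The lid is a 190 by 250 by 8 mm board, its top face 90.5 mm above the counter when shut.
- lid (a joint): Lid hinge angle in rad: 0 shut, growing as the lid rises, stop at 1.3. 45 degrees is 0.785. The lid weighs about 0.28 kg (varies) and falls shut from any angle when let go. The angle is between lid and counter.
- lid_hinge (a point): Middle of the hinge line, at the lid's underside, 82.5 mm above the counter (chest x = -90, y = 0). Its frame turns with the lid: x from the hinge towards the handle, y along the hinge, z out of the lid's top face.
- lid_handle (a point): Centre of the handle's grip bar: black U-handle, round bar 12 mm thick along the lid's y, posts 100 mm apart, bar centre 35 mm above the lid's top face, 125.5 mm above the counter when shut. In the lid_hinge frame it lies at x = 150, y = 0, z = 43 mm; same axes. It moves on an arc about the hinge, up and towards the robot.
- ball_center (a point): Centre of the marble ball, 50 mm diameter, 0.17 kg (varies). It starts about 115 mm above the counter in a low brass ring on the lid (outer radius 21, inner 15, 5 mm high, centred at chest x = -30, y = 0 mm).
- ball: The same ball. Its origin is a point on its surface that rolls with it: use ball_center.
- bowl: White ceramic bowl standing upside down, loose, 0.4 kg, 138 mm across the rim at the counter, a dome to 56 mm high, with a foot ring on top (outer radius 21, inner 16, 7 mm high). Origin: centre on the counter.
- bowl_seat (a point): Centre of the foot ring's upper edge, 63 mm above the counter. A ball resting in the ring has its centre about 19 mm above this point (82 mm above the counter).
- glass_a: Stemmed wine glass, bystander, 194 mm high, 72 mm wide. Origin: centre of its foot.
- glass_b: Second such wine glass, bystander.
- bottle_a: Dark wine bottle, bystander, 290 mm high, 74 mm wide. Origin: centre of its underside.
- bottle_b: Second such bottle, bystander.
- dish: Small blue dish, bystander, 84 mm wide, 45 mm high. Origin: centre of its underside.
- napkin_ring: Wooden napkin ring standing on its end, bystander, 48 mm wide, 30 mm high. Origin: centre of its underside.
- vase: White vase with lavender, bystander, 68 mm wide, 175 mm high. Origin: centre of its underside.
Things that resemble listed ones, but are neither listed nor needed, are in the scene too. Of the things shaped like the ball, the marble one is meant.

How it is judged:
By the outcome, as a careful person would: the job done as asked, in the order asked, and still so for the second after the job is handed in, while the arm keeps its last pose, push and grip.
It also fails if it takes over 64 s, if anything falls off the work surface, if the arm or the gripper's body presses on something with over 40 N, if the wrist force passes 120 N, or if a joint passes its speed limit or range.

## Robot

A 6-joint arm with a two-finger parallel gripper is mounted at the origin on the work surface. World frame = base frame: x ahead of the robot, y to its left, z up, the work surface at z = 0. Lengths are in m, angles in degrees, forces in N, time in s.
With the tool pointing down it reaches from about 0.4 to 0.925 m from the base axis. Payload 12.5 kg.
Tool frame: the origin (TCP) lies between the finger pads; the fingertips stand env.nose_length ahead of it and the grasp point (between the pads) lies 11 mm behind it (env.nose_length is the distance from the TCP to the fingertips, in m); z points along the fingers, y is the direction in which the jaws open and shut (so a half turn about z gives the same grasp; the last joint's range is limited). The gripper opens to 95 mm and grips with 3 to 60 N. Pads are 20 mm wide; open, the fingers measure 119 mm over their backs; the gripper's body (75 mm by 180 mm) begins 59 mm behind the grasp point.
Start: joints at [-81.795, 28.126, 89.318, -0, 62.55, -6.05], TCP at [0.154, -0.606, 0.194] pointing down, gripper open.
Joint ranges: [-177.58, 177.58], [-47.91, 125.51], [2.72, 160], [-65.01, 245.01], [3.68, 167.84], [-153.87, 153.87]. Speed limits (degrees/s): [127.2, 127.2, 159.86, 180, 180, 180].

## Interface

Orientations are given as a 3x3 rotation matrix whose columns are the frame's x, y, z axes.
In Python, from station import env gives the robot as it stands. The module is installed in compiled form; this text tells all that it offers.
- The arm moves only by the shell command python3 -m inch 'ROWS' [FORCE]. ROWS is JSON, a list of rows, each a list of 3 entries, a list of its own where there are three numbers: the closure, from 0 (fully open) to 1 (shut), then the shift along the tool's x, y, z in m, then the turn, a rotation vector about the tool's x, y, z in degrees. In form: [[fingers, [tx, ty, tz], [wx, wy, wz]], ...]. A call has 1 to 5 rows; each row shifts and turns the commanded pose from where the row before left it, along the tool's axes as they then stand; what a row does not reach is not made up. A row lasts 1/12 s, in which the tool goes at most 41.7 mm and 7.16 degrees, less where a joint would pass 70% of its speed; a pose out of reach is approached as far as the arm can. A call is refused whole if a number of a shift passes 0.0417 or a number of a turn 7.16, either way. A call with a gripper value outside its range is refused whole. The fingers move at their own pace and stop on an object; FORCE is the grip in N (left out, the last holds). Time passes only in rows, so rows that do not move let the fingers close. It gives the time, the measured TCP pose, the force and the opening at its end, in the units of the state.
- env.sense(): the state, without advancing time (a new reading comes with each control period).
- env.snapshot(name): name is "scene" or "top"; returns (picture, depth): 384x512x3 uint8, blue, green, red; 384x512 float32, m along the optical axis (not along the pixel's ray), 0 where there is no reading.
- env.camera_model(name): a dict with "intrinsics" (3x3 intrinsics, pixels), "R" (3x3) and "t" (3): a world point X has camera coordinates R X + t. Camera axes: x right, y down, z forward; pixel columns grow to the right and rows downward; lengths in m; the calibration is good to about 2 mm. A picture is of the moment at which its call begins. camera_model takes no time and is no camera call.
- env.hand_in(): hands the job in, once; it reports no verdict.
The state is a dict: "clock": time; "q": joint angles; "qvel": joint speeds; "joint_efforts": joint torques, N m; "eef_pos": TCP position; "orientation": TCP orientation; "wrist_force": force on the tool from outside, world axes, zero at the start; "wrist_torque": the same for the moment, N m; "finger_gap": finger opening in m.
Only numpy, scipy, OpenCV 4.12 (cv2) and the standard library are available. Lean on these libraries where they do the work, as an engineer would, in place of code of your own. Each camera call takes 0.05 s, during which the arm holds its last target.

## Working session

There is one attempt and no reset: what is moved stays moved. The work goes in short steps, Python scripts to look and compute and a shell command to move; the robot and the scene stay as the last step left them, time stands still between calls to the robot, and variables do not carry over. Pictures are saved under pics/ and viewed, and the job is handed in when it is done.

```bash
mkdir -p pics; ls; python3 - <<'E'
from station import env
import cv2,numpy as np
s=env.sense();print({k:np.round(v,3).tolist() for k,v in s.items()},env.nose_length)
for n in("scene","top"):
    p,d=env.snapshot(n);cv2.imwrite(f"pics/{n}0.png",p);np.savez(f"{n}0.npz",p=p,d=d)
    c=env.camera_model(n);print(n,np.round(c["intrinsics"],1).tolist(),np.round(c["R"],4).tolist(),np.round(c["t"],4).tolist())
E
```

```text
pics
{'clock': 0.0, 'q': [-81.797, 28.163, 89.351, -0.001, 62.549, -6.051], 'qvel': [0.061, 0.142, -0.01, -0.033, 0.036, 0.028], 'joint_efforts': [0.001, -61.265, -25.818, 0.069, 0.048, -0.0], 'eef_pos': [0.154, -0.605, 0.194], 'orientation': [[0.969, 0.246, -0.0], [0.246, -0.969, 0.001], [0.0, -0.001, -1.0]], 'wrist_force': [-0.038, -0.326, -0.457], 'wrist_torque': [-0.0, -0.016, -0.039], 'finger_gap': 0.095} 0.008
scene [[460.5, 0.0, 257.2], [0.0, 460.5, 194.4], [0.0, 0.0, 1.0]] [[0.8555, 0.5178, 0.0088], [0.4105, -0.6676, -0.6212], [-0.3158, 0.535, -0.7836]] [-0.4674, -0.1573, 1.7271]
top [[372.8, 0.0, 254.3], [0.0, 372.8, 190.2], [0.0, 0.0, 1.0]] [[0.0109, -0.9997, -0.0237], [-0.9983, -0.0095, -0.0578], [0.0575, 0.0243, -0.998]] [0.0051, 0.5309, 1.0692]
```

View pics/scene0.png

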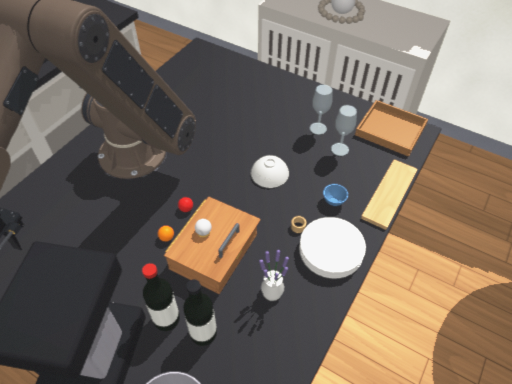

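View pics/top0.png

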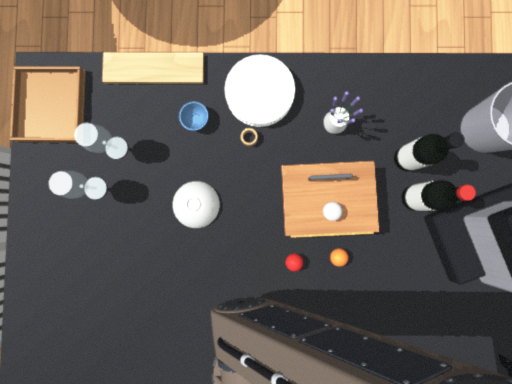

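Scene view: marble (white) ball at (203,228) on the chest lid with black handle (229,240), and upturned bowl at (270,171). In the top view these are at (333,211), (332,177) and (196,205).
Look-alikes of the ball are red (185,205 scene / 294,262 top) and orange (166,233 / 339,257). A plate stack (332,247 / 260,90) and blue dish (335,195 / 194,116) could pass for the bowl, and a tray (392,127) and board (390,194) for the chest. I choose the white marble ball on the lid and the white dome with the foot ring, and check both in crops.

```bash
cat > h.py <<'E'
import numpy as np,cv2
from station import env
C={n:env.camera_model(n) for n in("scene","top")}
def ray(n,u,v):
    c=C[n];R=np.array(c["R"]);t=np.array(c["t"])
    o=-R.T@t;d=R.T@np.linalg.inv(c["intrinsics"])@np.array([u,v,1.]);return o,d
def onz(n,u,v,z):
    o,d=ray(n,u,v);return o+d*(z-o[2])/d[2]
def tri(a,b):
    (o1,d1),(o2,d2)=ray("scene",*a),ray("top",*b)
    s=np.linalg.lstsq(np.c_[d1,-d2],o2-o1,rcond=None)[0]
    p,q=o1+d1*s[0],o2+d2*s[1];return (p+q)/2,np.linalg.norm(p-q)
def proj(n,X):
    c=C[n];p=np.array(c["intrinsics"])@(np.array(c["R"])@X+c["t"]);return p[:2]/p[2]
def cloud(n,d):
    v,u=np.mgrid[:384,:512];c=C[n];K=np.array(c["intrinsics"])
    P=np.stack([(u-K[0,2])/K[0,0]*d,(v-K[1,2])/K[1,1]*d,d],-1)
    return (P-np.array(c["t"]))@np.array(c["R"])
E
python3 - <<'E'
from h import *
ims={n:np.load(f"{n}0.npz") for n in C}
def crop(n,x,y,w):
    return cv2.resize(ims[n]["p"][y-w:y+w,x-w:x+w],(390,290) if 0 else (300,300),interpolation=cv2.INTER_NEAREST)
cv2.imwrite("pics/crops.png",np.vstack([np.hstack([crop("scene",213,240,55),crop("scene",270,171,30)]),np.hstack([crop("top",330,200,55),crop("top",196,205,30)])]))
for n,(x,y,w),(bx,by,bw) in(("scene",(203,228,16),(270,171,28)),("top",(333,211,16),(196,205,32))):
    p=ims[n]["p"];hsv=cv2.cvtColor(p,cv2.COLOR_BGR2HSV)
    m=((hsv[...,1]<60)&(hsv[...,2]>90)).astype(np.uint8)
    for nm,x,y,w in(("ball",x,y,w),("bowl",bx,by,bw)):
        k=np.zeros_like(m);k[y-w:y+w,x-w:x+w]=m[y-w:y+w,x-w:x+w]
        c=max(cv2.findContours(k,cv2.RETR_EXTERNAL,cv2.CHAIN_APPROX_NONE)[0],key=cv2.contourArea)
        M=cv2.moments(c);u,v=M["m10"]/M["m00"],M["m01"]/M["m00"];e=cv2.minEnclosingCircle(c)
        print(n,nm,np.round([u,v,*e[0],e[1]],1),"z.115",onz(n,u,v,.115).round(4),"circ",onz(n,*e[0],.115).round(4),onz(n,*e[0],0).round(4))
# lid by depth+colour from cloud
for n in C:
    P=cloud(n,ims[n]["d"]);p=ims[n]["p"];h=cv2.cvtColor(p,cv2.COLOR_BGR2HSV)
    ok=(abs(P[...,2]-.0905)<.006)&(abs(P[...,0]-.65)<.25)&(h[...,1]>80)
    ok=ok.astype(np.uint8);cc=cv2.connectedComponentsWithStats(ok)
    i=1+cc[2][1:,4].argmax();Q=P[cc[1]==i]
    r=cv2.minAreaRect(Q[:,:2].astype(np.float32)*1000);print(n,"lid",r,"z",np.median(Q[:,2]))
    dk=(P[...,2]>.115)&(P[...,2]<.14)&(h[...,2]<90)&(np.hypot(P[...,0]-r[0][0]/1e3,P[...,1]-r[0][1]/1e3)<.13)
    H=P[dk];print("handle",len(H),H.mean(0),cv2.minAreaRect(H[:,:2].astype(np.float32)*1000))
    b=(h[...,1]<60)&(np.hypot(P[...,0]-r[0][0]/1e3,P[...,1]-r[0][1]/1e3)<.1)&(P[...,2]>.1)&(h[...,2]>100)
    Q=P[b];A=np.c_[2*Q,np.ones(len(Q))];s=np.linalg.lstsq(A,(Q**2).sum(1),rcond=None)[0];print("ball sphere",s[:3],np.sqrt(s[3]+s[:3]@s[:3]),len(Q),Q[:,2].max())
E
```

```text
scene ball [202.6 226.6 202.6 226.9   8.3] z.115 [ 0.4725 -0.1966  0.115 ] circ [ 0.4734 -0.1975  0.115 ] [ 0.4195 -0.1383  0.    ]
scene bowl [269.7 171.3 269.5 173.   19.6] z.115 [0.5332 0.1    0.115 ] circ [0.5364 0.0931 0.115 ] [0.4889 0.1815 0.    ]
top ball [332.1 211.  332.2 211.    9.7] z.115 [ 0.4724 -0.1964  0.115 ] circ [ 0.4724 -0.1967  0.115 ] [ 0.4729 -0.2179  0.    ]
top bowl [195.2 204.1 195.  204.1  24.3] z.115 [0.4868 0.164  0.115 ] circ [0.4868 0.1645 0.115 ] [0.4889 0.1856 0.    ]
scene lid ((506.93682861328125, -194.98919677734375), (196.22427368164062, 252.88516235351562), 3.327936887741089) z 0.08993071848518042
handle 10 [ 0.56924335 -0.23671252  0.12231761] ((566.4049072265625, -200.67037963867188), (7.149849891662598, 98.44990539550781), 4.111319065093994)
ball sphere [ 0.52402592 -0.19796198  0.13865867] 0.05004351244278871 319 0.1455573059042315
top lid ((504.3569030761719, -194.86715698242188), (194.96701049804688, 250.58070373535156), 3.3981809616088867) z 0.09207933956985033
handle 2 [ 0.55832901 -0.23388135  0.12848572] ((558.3290405273438, -233.88134765625), (1.7391992807388306, 0.0), -101.19853210449219)
ball sphere [ 0.51810161 -0.19256355  0.11919289] 0.05300876482743846 455 0.14404006306697123
```

View pics/crops.png

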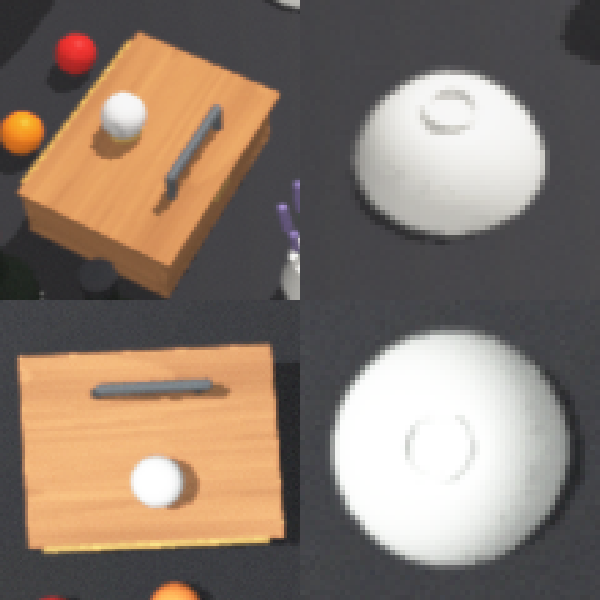

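Crops: the white marble ball (scene 203,227) sits on the lid with the handle beyond it; the foot ring on the bowl is at about scene (268.9,162.7), top (193.5,204.3). Now I cross-check bowl seat and handle over both views.

```bash
python3 - <<'E'
from h import *
print("seat tri",tri((268.9,162.7),(193.5,204.3)),onz("scene",268.9,162.7,.063),onz("top",193.5,204.3,.063))
print("ball tri",tri((202.6,226.7),(332.1,211)))
# bar ends from crops
f=lambda x,y,cx,cy:(x/300*110-.5+cx-55,y/300*110-.5+cy-55)
a=[f(215,112,213,240),f(174,186,213,240)];b=[f(98,391-300,330,200),f(208,384-300,330,200)]
for i in(0,1):print("bar",tri(a[i],b[i]),onz("top",*b[i],.1255),onz("scene",*a[i],.1255))
ims={n:np.load(f"{n}0.npz") for n in C}
for n in C:
    P=cloud(n,ims[n]["d"]);B=P[(np.hypot(P[...,0]-.488,P[...,1]-.183)<.09)&(P[...,2]>.01)]
    A=np.c_[2*B,np.ones(len(B))];T=B[B[:,2]>.058]
    print(n,"bowl",cv2.minEnclosingCircle(B[:,:2].astype(np.float32)),"top pts",len(T),T.mean(0),B[:,2].max())
E
```

```text
seat tri (array([0.48663129, 0.17901319, 0.05652751]), np.float64(0.001538103218131748)) [0.4888759  0.17329014 0.063     ] [0.48713032 0.17827023 0.063     ]
ball tri (array([ 0.47248318, -0.19658523,  0.11436785]), np.float64(8.338904315148833e-05))
bar (array([ 0.55808541, -0.14027291,  0.11577686]), np.float64(0.0022661517198319494)) [ 0.55811459 -0.13839382  0.1255    ] [ 0.56100765 -0.146419    0.1255    ]
bar (array([ 0.56895559, -0.24404158,  0.11477385]), np.float64(0.005234496793346202)) [ 0.56573479 -0.2430367   0.1255    ] [ 0.57527348 -0.24772973  0.1255    ]
scene bowl ((0.4934714436531067, 0.17462818324565887), 0.06629044562578201) top pts 62 [0.48980065 0.17633249 0.0610623 ] 0.06745349300776642
top bowl ((0.4878877103328705, 0.1806575357913971), 0.06794346868991852) top pts 171 [0.48762893 0.18133021 0.06163539] 0.06864213373545687
```

```bash
python3 - <<'E'
from h import *
for n,(cx,cy) in(("top",(193.5,204.3)),("scene",(268.9,162.7))):
    p=np.load(f"{n}0.npz")["p"];g=cv2.cvtColor(p,cv2.COLOR_BGR2GRAY).astype(np.float32)
    w=(cv2.GaussianBlur(g,(0,0),4)-g)
    v,u=np.mgrid[:384,:512];r=np.hypot(u-cx,v-cy)
    m=(r<11)&(w>4)
    pts=np.c_[u[m],v[m]].astype(np.float32);print(n,len(pts),g[int(cy)-9:int(cy)+10,int(cx)-10:int(cx)+11].astype(int))
    e=cv2.fitEllipse(pts);print(e,onz(n,*e[0],.056),onz(n,*e[0],.063))
print(ray("top",0,0)[0],ray("scene",0,0)[0])
E
```

```text
top 41 [[255 255 255 255 255 255 255 255 255 255 255 255 255 255 254 254 253 252
  250 248 245]
 [255 255 255 255 255 255 255 255 255 255 255 255 255 255 255 254 254 253
  252 250 246]
 [255 255 255 255 255 255 255 255 254 254 255 255 255 254 253 254 254 254
  253 251 248]
 [255 255 255 255 255 255 254 253 251 253 254 255 255 253 236 238 253 254
  254 252 249]
 [255 255 255 255 255 254 241 247 250 253 255 254 254 254 252 231 240 254
  254 253 251]
 [255 255 255 255 254 232 243 255 255 255 255 255 255 255 255 252 233 250
  254 254 252]
 [255 255 255 255 245 219 247 255 255 255 255 255 255 255 255 255 242 244
  254 254 252]
 [255 255 255 255 222 230 254 255 255 255 255 255 255 255 255 255 248 238
  253 254 253]
 [255 255 255 253 210 246 255 255 255 255 255 255 255 255 255 255 253 225
  245 254 253]
 [255 255 255 252 207 247 255 255 255 255 255 255 255 255 255 255 253 223
  242 254 253]
 [255 255 255 254 217 246 255 255 255 255 255 255 255 255 255 255 250 221
  243 254 253]
 [255 255 255 255 230 246 255 255 255 255 255 255 255 255 255 255 241 230
  251 254 253]
 [255 255 255 255 250 243
[... 2022 characters left out ...]
7 247]
 [222 227 231 235 238 241 242 237 212 201 197 204 206 213 236 247 247 247
  247 247 246]
 [220 224 230 233 236 239 241 243 243 244 245 245 246 246 246 247 247 247
  246 246 245]
 [216 222 226 229 232 235 238 240 242 243 244 245 245 246 246 246 246 245
  245 245 245]
 [213 218 222 226 229 232 235 237 239 241 242 243 244 244 244 244 244 244
  244 244 244]
 [207 214 218 222 225 229 232 234 236 237 239 240 241 242 242 242 242 242
  242 243 242]]
((268.1143493652344, 159.34219360351562), (13.82807445526123, 16.097366333007812), 78.10832977294922) [0.47533415 0.19134656 0.056     ] [0.47844175 0.18565775 0.063     ]
[ 0.46844301 -0.01579848  1.09789467] [ 1.00977046 -0.78699836  1.25984017]
```

```bash
python3 -m inch '[[0,[0,0,-0.015],[0,0,-7.16]],[0,[0,0,-0.015],[0,0,-7.16]],[0,[0,0,-0.015],[0,0,-7.16]],[0,[0,0,-0.015],[0,0,-7.16]],[0,[0,0,-0.01],[0,0,-7.16]]]' 30
python3 -m inch '[[0,[0,0,0],[0,0,-7.16]],[0,[0,0,0],[0,0,-7.16]],[0,[0,0,0],[0,0,-7.16]],[0,[0,0,0],[0,0,-7.16]],[0,[0,0,0],[0,0,-7.16]]]'
python3 -m inch '[[0,[0,0,0],[0,0,-7.16]],[0,[0.025,0.0135,0],[0,0,0]],[0,[0.025,0.0135,0],[0,0,0]],[0,[0.025,0.0135,0],[0,0,0]],[0,[0.025,0.0135,0],[0,0,0]]]'
python3 - <<'E'
from h import *
s=env.sense();print({k:np.round(v,3).tolist() for k,v in s.items()})
E
```

```text
clock: 0.52
eef_pos: [0.154, -0.6059, 0.2655]
orientation: [[0.637, 0.771, 0.0], [0.771, -0.637, -0.001], [-0.0, 0.001, -1.0]]
wrist_force: [-0.0, -0.4, 0.3]
finger_gap: 0.0951
clock: 0.93
eef_pos: [0.1539, -0.6056, 0.264]
orientation: [[0.066, 0.998, -0.0], [0.998, -0.066, 0.001], [0.001, -0.0, -1.0]]
wrist_force: [0.6, -0.4, 0.1]
finger_gap: 0.0951
clock: 1.35
eef_pos: [0.2028, -0.5017, 0.2639]
orientation: [[-0.052, 0.999, -0.0], [0.999, 0.052, 0.001], [0.001, -0.0, -1.0]]
wrist_force: [-0.2, -0.4, 0.2]
finger_gap: 0.0952
{'clock': 1.35, 'q': [-74.984, 17.452, 95.577, -0.0, 67.017, -77.976], 'qvel': [22.98, -20.89, 30.978, 0.1, -10.271, 22.686], 'joint_efforts': [-4.564, -46.554, -28.701, -0.092, 0.396, -0.709], 'eef_pos': [0.203, -0.502, 0.264], 'orientation': [[-0.052, 0.999, -0.0], [0.999, 0.052, 0.001], [0.001, -0.0, -1.0]], 'wrist_force': [-0.199, -0.391, 0.224], 'wrist_torque': [-0.004, -0.164, 0.004], 'finger_gap': 0.095}
```

```bash
python3 -m inch '[[0,[0.025,0.0135,0],[0,0,0]],[0,[0.025,0.0135,0],[0,0,0]],[0,[0.025,0.0135,0],[0,0,0]],[0,[0.025,0.0135,0],[0,0,0]],[0,[0.025,0.03,0],[0,0,0]]]'
python3 -m inch '[[0,[0.025,0.03,0],[0,0,0]],[0,[0.025,0.03,0],[0,0,0]],[0,[0.025,0.03,0],[0,0,0]],[0,[0.025,0.03,0],[0,0,0]],[0,[0.025,0.03,0],[0,0,0]]]'
python3 -m inch '[[0,[0.022,0.028,0],[0,0,0]],[0,[0.01,0.014,0],[0,0,0]],[0,[0.0,0.0,0],[0,0,0]],[0,[0,0,0],[0,0,0]]]'
python3 - <<'E'
from h import *
s=env.sense();R=np.array(s["orientation"]);p=np.array(s["eef_pos"])
print(s["q"].round(2) if hasattr(s["q"],"round") else s["q"],"to ball in tool",(R.T@(np.array([.4725,-.1966,.1042])-p)).round(4))
E
```

```text
clock: 1.77
eef_pos: [0.279, -0.3725, 0.2643]
orientation: [[-0.051, 0.999, -0.001], [0.999, 0.051, 0.0], [0.0, -0.001, -1.0]]
wrist_force: [0.8, -0.9, 0.7]
finger_gap: 0.0949
clock: 2.18
eef_pos: [0.4241, -0.2394, 0.2643]
orientation: [[-0.053, 0.999, -0.0], [0.999, 0.053, -0.0], [-0.0, -0.0, -1.0]]
wrist_force: [1.2, -1.4, -0.2]
finger_gap: 0.0952
clock: 2.52
eef_pos: [0.4636, -0.2063, 0.2639]
orientation: [[-0.055, 0.999, -0.001], [0.999, 0.055, 0.0], [0.0, -0.001, -1.0]]
wrist_force: [0.7, -0.5, 0.1]
finger_gap: 0.0949
[-3.144e+01  1.448e+01  9.988e+01 -1.000e-02  6.569e+01 -3.457e+01] to ball in tool [0.0091 0.0096 0.1597]
```

```bash
python3 -m inch '[[0,[0.009,0.0096,0.02],[0,0,0]],[0,[0,0,0.03],[0,0,0]],[0,[0,0,0.03],[0,0,0]],[0,[0,0,0.02],[0,0,0]],[0,[0,0,0],[0,0,0]]]'
python3 - <<'E'
from h import *
s=env.sense();R=np.array(s["orientation"]);p=np.array(s["eef_pos"])
print(s["q"],"to ball in tool",(R.T@(np.array([.4725,-.1966,.1042])-p)).round(4))
for n in C:
    i,d=env.snapshot(n);cv2.imwrite(f"pics/{n}1.png",i)
E
```

```text
clock: 2.93
eef_pos: [0.4701, -0.1975, 0.161]
orientation: [[-0.051, 0.999, -0.006], [0.999, 0.051, 0.003], [0.003, -0.005, -1.0]]
wrist_force: [-0.7, -0.8, 0.0]
finger_gap: 0.0954
[-3.02043009e+01  2.13086072e+01  1.07317081e+02 -1.74473993e-02
  5.17320167e+01 -3.31285326e+01] to ball in tool [0.0006 0.0028 0.0568]
```

View pics/scene1.png

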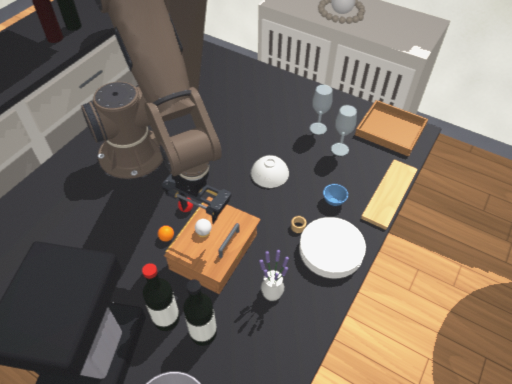

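The gripper stands above the ball at (203,227), which still sits in its ring, with nothing shifted. Checking a crop and the lag after a settle.

```bash
python3 -m inch '[[0,[0,0,0],[0,0,0]],[0,[0,0,0],[0,0,0]]]'; python3 - <<'E'
from h import *
s=env.sense();R=np.array(s["orientation"]);p=np.array(s["eef_pos"])
print("to ball in tool",(R.T@(np.array([.4725,-.1966,.1042])-p)).round(4), proj("scene",p))
i,d=env.snapshot("scene");c=i[150:270,140:300];cv2.imwrite("pics/c2.png",cv2.resize(c,None,fx=5,fy=5,interpolation=2)[:600,:800])
E
```

```text
clock: 3.2
eef_pos: [0.4729, -0.1981, 0.1658]
orientation: [[-0.052, 0.999, 0.002], [0.999, 0.052, -0.001], [-0.001, 0.002, -1.0]]
wrist_force: [-0.0, 0.2, -0.2]
finger_gap: 0.0949
to ball in tool [ 0.0016 -0.0004  0.0616] [200.90576378 217.12705783]
```

View pics/c2.png

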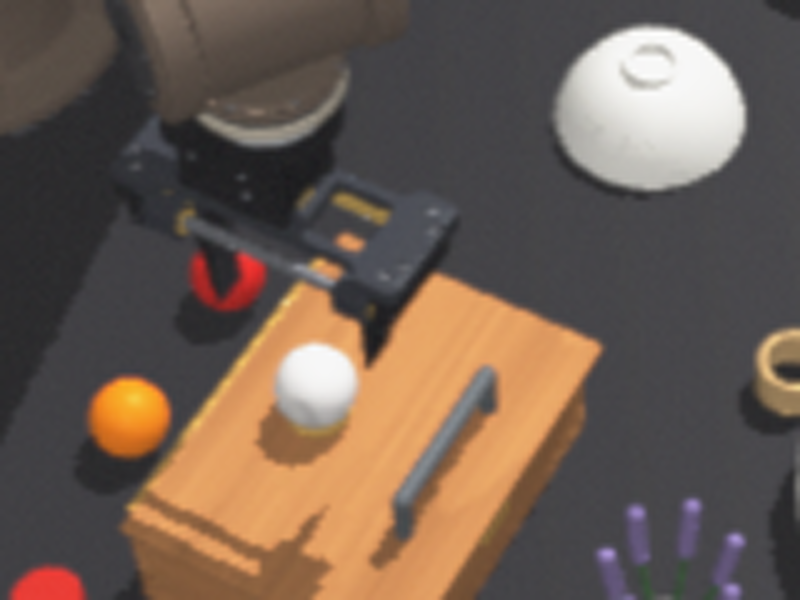

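```bash
python3 -m inch '[[0,[0.0015,0,0.02],[0,0,0]],[0,[0,0,0.02],[0,0,0]],[0,[0,0,0.014],[0,0,0]],[0,[0,0,0.007],[0,0,0]],[0,[0,0,0],[0,0,0]]]'
python3 -m inch '[[0,[0,0,0],[0,0,0]],[0,[0,0,0],[0,0,0]]]'
```

```text
clock: 3.67
eef_pos: [0.4722, -0.1959, 0.1028]
orientation: [[-0.053, 0.999, -0.001], [0.999, 0.053, 0.001], [0.001, -0.001, -1.0]]
wrist_force: [-0.5, -0.8, -0.3]
finger_gap: 0.0951
clock: 3.83
eef_pos: [0.4729, -0.1962, 0.1043]
orientation: [[-0.053, 0.999, 0.001], [0.999, 0.053, -0.001], [-0.001, 0.001, -1.0]]
wrist_force: [-0.5, -0.8, -0.4]
finger_gap: 0.0949
```

```bash
python3 -m inch '[[0.4,[0,0,0],[0,0,0]],[0.4,[0,0,0],[0,0,0]],[0.6,[0,0,0],[0,0,0]],[0.7,[0,0,0],[0,0,0]],[0.7,[0,0,0],[0,0,0]]]' 25
python3 -m inch '[[0.7,[0,0,0],[0,0,0]],[0.7,[0,0,0],[0,0,0]],[0.7,[0,0,0],[0,0,0]]]'
```

```text
clock: 4.25
eef_pos: [0.4724, -0.196, 0.1035]
orientation: [[-0.053, 0.999, 0.0], [0.999, 0.053, -0.0], [-0.0, 0.0, -1.0]]
wrist_force: [-0.5, -1.0, 0.3]
finger_gap: 0.0674
clock: 4.5
eef_pos: [0.4724, -0.1959, 0.1033]
orientation: [[-0.053, 0.999, 0.0], [0.999, 0.053, -0.0], [-0.0, 0.0, -1.0]]
wrist_force: [0.9, -0.1, 0.2]
finger_gap: 0.0473
```

```bash
python3 -m inch '[[0.7,[0,0,0],[0,0,0]],[0.7,[0,0,0],[0,0,0]]]'; python3 - <<'E'
from h import *
i,d=env.snapshot("scene");c=i[170:260,150:270];cv2.imwrite("pics/c3.png",cv2.resize(c,None,fx=6,fy=6,interpolation=2))
E
```

```text
clock: 4.67
eef_pos: [0.4725, -0.196, 0.1033]
orientation: [[-0.053, 0.999, 0.0], [0.999, 0.053, -0.0], [-0.0, 0.0, -1.0]]
wrist_force: [-0.0, -0.4, -0.7]
finger_gap: 0.045
```

View pics/c3.png

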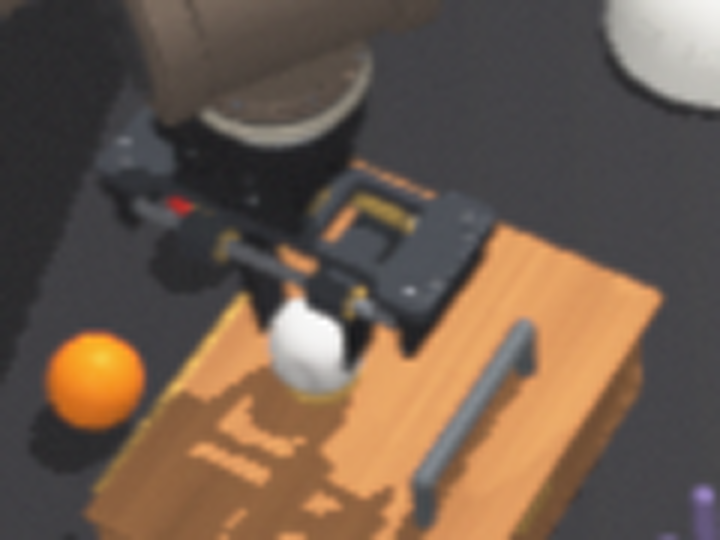

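```bash
python3 -m inch '[[0.7,[0,0,0],[0,0,0]],[0.7,[0,0,0],[0,0,0]],[0.7,[0,0,0],[0,0,0]]]'
```

```text
clock: 4.97
eef_pos: [0.4724, -0.196, 0.1033]
orientation: [[-0.053, 0.999, -0.0], [0.999, 0.053, -0.0], [-0.0, -0.0, -1.0]]
wrist_force: [0.9, -0.5, -1.3]
finger_gap: 0.0448
```

```bash
python3 -m inch '[[0.7,[0,0,-0.004],[0,0,0]],[0.7,[0,0,-0.008],[0,0,0]],[0.7,[0,0,-0.008],[0,0,0]],[0.7,[0,0,0],[0,0,0]],[0.7,[0,0,0],[0,0,0]]]'; python3 - <<'E'
from h import *
i,d=env.snapshot("scene");c=i[170:260,150:270];cv2.imwrite("pics/c4.png",cv2.resize(c,None,fx=6,fy=6,interpolation=2))
E
```

```text
clock: 5.38
eef_pos: [0.4726, -0.1961, 0.1241]
orientation: [[-0.053, 0.999, 0.001], [0.999, 0.053, -0.001], [-0.001, 0.001, -1.0]]
wrist_force: [0.1, 0.3, -2.1]
finger_gap: 0.045
```

View pics/c4.png

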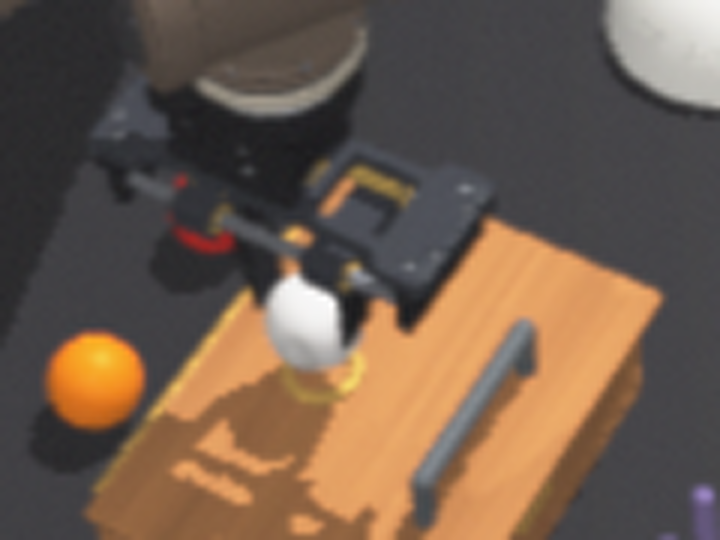

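Ball is off its ring (brass ring visible below it at crop (320,380)), gap steady at 45 mm. Carrying it.

```bash
python3 -m inch '[[0.7,[0,0,-0.01],[0,0,0]],[0.7,[0,0,-0.02],[0,0,0]],[0.7,[0.005,0.001,-0.02],[0,0,0]],[0.7,[0.012,0.001,-0.015],[0,0,0]],[0.7,[0.018,0.002,-0.01],[0,0,0]]]' 25
python3 -m inch '[[0.7,[0.025,0.002,0],[0,0,0]],[0.7,[0.025,0.002,0],[0,0,0]],[0.7,[0.025,0.002,0],[0,0,0]],[0.7,[0.025,0.002,0],[0,0,0]],[0.7,[0.025,0.002,0],[0,0,0]]]'
python3 -m inch '[[0.7,[0.025,0.002,0],[0,0,0]],[0.7,[0.025,0.002,0],[0,0,0]],[0.7,[0.025,0.002,0],[0,0,0]],[0.7,[0.025,0.002,0],[0,0,0]],[0.7,[0.025,0.003,0],[0,0,0]]]'
python3 -m inch '[[0.7,[0.025,0.003,0],[0,0,0]],[0.7,[0.022,0.003,0],[0,0,0]],[0.7,[0.015,0.002,0],[0,0,0]],[0.7,[0.008,0,0],[0,0,0]],[0.7,[0,0,0],[0,0,0]]]'
python3 -m inch '[[0.7,[0,0,0],[0,0,0]],[0.7,[0,0,0],[0,0,0]],[0.7,[0,0,0],[0,0,0]]]'
python3 - <<'E'
from h import *
s=env.sense();R=np.array(s["orientation"]);p=np.array(s["eef_pos"])
print(s["q"],"to seat in tool",(R.T@(np.array([.4878,.179,.0712])-p)).round(4))
for n in C:
    i,d=env.snapshot(n);cv2.imwrite(f"pics/{n}5.png",i)
    np.savez(f"{n}5.npz",p=i,d=d)
E
```

```text
clock: 5.85
eef_pos: [0.4748, -0.1613, 0.2003]
orientation: [[-0.051, 0.999, 0.001], [0.999, 0.051, -0.001], [-0.001, 0.001, -1.0]]
wrist_force: [0.3, 0.1, -2.3]
finger_gap: 0.045
clock: 6.27
eef_pos: [0.4777, -0.0343, 0.1989]
orientation: [[-0.052, 0.999, 0.0], [0.999, 0.052, -0.0], [-0.0, 0.0, -1.0]]
wrist_force: [1.4, 0.2, -2.9]
finger_gap: 0.0444
clock: 6.68
eef_pos: [0.482, 0.0912, 0.1988]
orientation: [[-0.053, 0.999, -0.0], [0.999, 0.053, -0.0], [-0.0, -0.0, -1.0]]
wrist_force: [0.0, -0.3, -1.8]
finger_gap: 0.0449
clock: 7.1
eef_pos: [0.4864, 0.1614, 0.1985]
orientation: [[-0.054, 0.999, -0.0], [0.999, 0.054, -0.0], [-0.0, -0.0, -1.0]]
wrist_force: [-0.1, -0.2, -2.6]
finger_gap: 0.045
clock: 7.35
eef_pos: [0.4867, 0.1594, 0.1984]
orientation: [[-0.052, 0.999, -0.0], [0.999, 0.052, -0.0], [-0.0, -0.0, -1.0]]
wrist_force: [-0.4, 0.8, -1.7]
finger_gap: 0.0448
[ 1.07508260e+01  1.87123287e+01  1.04629418e+02 -1.30454355e-02
  5.66609516e+01  7.80254611e+00] to seat in tool [0.0195 0.0021 0.1272]
```

View pics/scene5.png

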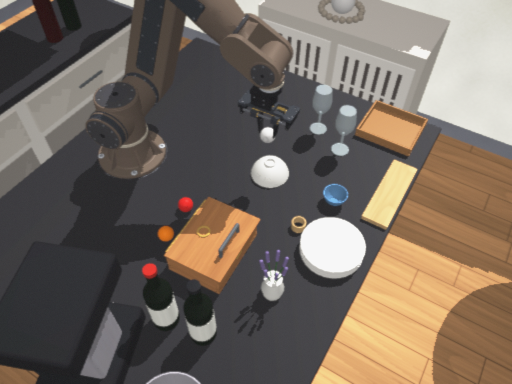

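View pics/top5.png

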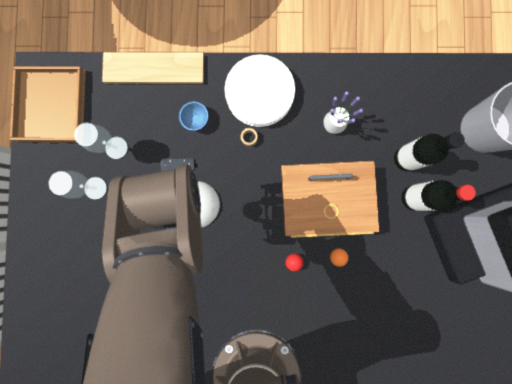

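Scene: ball held at (267,135), bowl at (270,171) still in place; top view is hidden by the arm. Checking where the ball sits in the hand before lowering.

```bash
python3 - <<'E'
from h import *
i=np.load("scene5.npz")["p"];h=cv2.cvtColor(i,cv2.COLOR_BGR2HSV)
print("expect",proj("scene",np.array([.4867,.1594,.2094])),proj("scene",np.array([.4867,.1594,.2044])))
m=np.zeros(h.shape[:2],np.uint8);m[118:150,250:286]=((h[...,1]<60)&(h[...,2]>110))[118:150,250:286]
c=max(cv2.findContours(m,0,1)[0],key=cv2.contourArea);M=cv2.moments(c);print(M["m10"]/M["m00"],M["m01"]/M["m00"],cv2.minEnclosingCircle(c),cv2.boundingRect(c))
cv2.imwrite("pics/c6.png",cv2.resize(i[85:195,200:330],None,fx=5,fy=5,interpolation=2))
E
```

```text
expect [267.45943167 134.68150533] [267.4190456  135.79224177]
266.6707946336429 134.39422084623322 ((267.5, 134.3000030517578), 8.095780372619629) (260, 127, 15, 16)
```

View pics/c6.png

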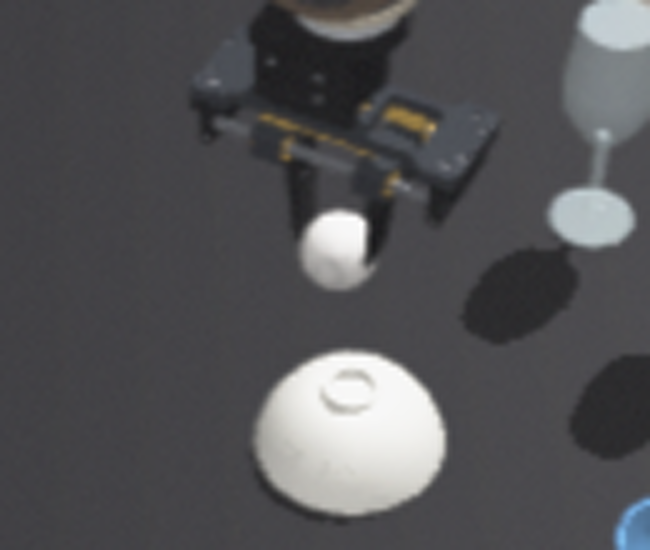

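```bash
python3 -m inch '[[0.7,[0.008,0.001,0.015],[0,0,0]],[0.7,[0.0075,0.001,0.025],[0,0,0]],[0.7,[0.004,0,0.025],[0,0,0]],[0.7,[0,0,0.025],[0,0,0]],[0.7,[0,0,0.015],[0,0,0]]]'
python3 -m inch '[[0.7,[0,0,0.007],[0,0,0]],[0.7,[0,0,0],[0,0,0]],[0.7,[0,0,0],[0,0,0]],[0.7,[0,0,0],[0,0,0]]]'
python3 - <<'E'
from h import *
s=env.sense();R=np.array(s["orientation"]);p=np.array(s["eef_pos"])
print("to seat in tool",(R.T@(np.array([.4878,.179,.0712])-p)).round(4))
i,d=env.snapshot("scene");cv2.imwrite("pics/c7.png",cv2.resize(i[105:200,215:325],None,fx=6,fy=6,interpolation=2))
E
```

```text
clock: 7.87
eef_pos: [0.4869, 0.1794, 0.0912]
orientation: [[-0.052, 0.999, -0.002], [0.999, 0.052, -0.001], [-0.0, -0.002, -1.0]]
wrist_force: [1.1, 0.4, -2.0]
finger_gap: 0.045
clock: 8.2
eef_pos: [0.4883, 0.1798, 0.0873]
orientation: [[-0.052, 0.999, 0.002], [0.999, 0.052, 0.0], [0.0, 0.002, -1.0]]
wrist_force: [0.0, 0.3, -1.4]
finger_gap: 0.0447
to seat in tool [-0.0008 -0.0006  0.0161]
```

View pics/c7.png

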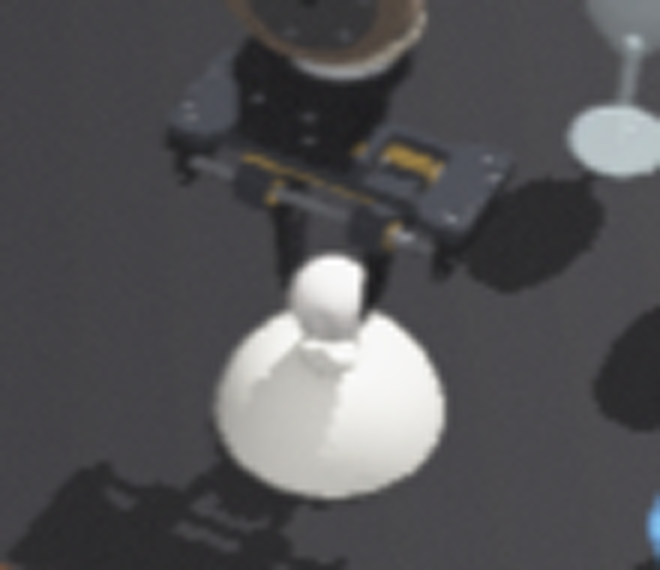

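Ball (crop 330,300) hangs right above the ring (328,355), so I lower in small steps and watch the force.

```bash
python3 -m inch '[[0.7,[-0.0005,-0.0005,0.006],[0,0,0]],[0.7,[0,0,0.005],[0,0,0]],[0.7,[0,0,0.002],[0,0,0]],[0.7,[0,0,0],[0,0,0]],[0.7,[0,0,0],[0,0,0]]]'
python3 -m inch '[[0.7,[0,0,0.0015],[0,0,0]],[0.7,[0,0,0],[0,0,0]],[0.7,[0,0,0],[0,0,0]]]'
python3 -m inch '[[0.7,[0,0,0.001],[0,0,0]],[0.7,[0,0,0],[0,0,0]],[0.7,[0,0,0],[0,0,0]]]'
```

```text
clock: 8.67
eef_pos: [0.4872, 0.1793, 0.0732]
orientation: [[-0.053, 0.999, -0.0], [0.999, 0.053, -0.0], [-0.0, -0.0, -1.0]]
wrist_force: [0.4, 0.2, -1.5]
finger_gap: 0.045
clock: 8.92
eef_pos: [0.4873, 0.1794, 0.0719]
orientation: [[-0.053, 0.999, 0.0], [0.999, 0.053, 0.0], [0.0, 0.0, -1.0]]
wrist_force: [0.1, 0.6, 0.3]
finger_gap: 0.0449
clock: 9.17
eef_pos: [0.4875, 0.1797, 0.0713]
orientation: [[-0.052, 0.999, 0.001], [0.999, 0.052, 0.0], [0.0, 0.001, -1.0]]
wrist_force: [-1.6, 2.1, 5.4]
finger_gap: 0.0445
```

```bash
python3 -m inch '[[0.7,[0.0006,-0.0005,-0.0005],[0,0,0]],[0.7,[0,0,0],[0,0,0]],[0.7,[0,0,0],[0,0,0]]]'
python3 -m inch '[[0.7,[0.0004,-0.0003,0],[0,0,0]],[0.7,[0,0,0],[0,0,0]],[0.7,[0,0,0],[0,0,0]]]'
```

```text
clock: 9.42
eef_pos: [0.4869, 0.18, 0.0715]
orientation: [[-0.053, 0.999, 0.001], [0.999, 0.053, 0.0], [0.0, 0.001, -1.0]]
wrist_force: [0.4, 1.1, 2.0]
finger_gap: 0.045
clock: 9.67
eef_pos: [0.4867, 0.1803, 0.0714]
orientation: [[-0.053, 0.999, 0.001], [0.999, 0.053, 0.0], [-0.0, 0.001, -1.0]]
wrist_force: [2.1, 0.1, 2.2]
finger_gap: 0.0449
```

```bash
python3 -m inch '[[0.7,[0,0.0005,0],[0,0,0]],[0.7,[0,0,0],[0,0,0]],[0.7,[0,0,0],[0,0,0]]]' 5
python3 -m inch '[[0.5,[0,0,0],[0,0,0]],[0.48,[0,0,0],[0,0,0]],[0.46,[0,0,0],[0,0,0]],[0.44,[0,0,0],[0,0,0]],[0.42,[0,0,0],[0,0,0]]]'
python3 -m inch '[[0.38,[0,0,0],[0,0,0]],[0.32,[0,0,0],[0,0,0]],[0.25,[0,0,0],[0,0,0]],[0.25,[0,0,0],[0,0,0]],[0.25,[0,0,0],[0,0,0]]]'
python3 - <<'E'
from h import *
i,d=env.snapshot("scene");cv2.imwrite("pics/c8.png",cv2.resize(i[105:200,215:325],None,fx=6,fy=6,interpolation=2))
E
```

```text
clock: 9.92
eef_pos: [0.4869, 0.1804, 0.0713]
orientation: [[-0.053, 0.999, 0.0], [0.999, 0.053, 0.0], [0.0, 0.0, -1.0]]
wrist_force: [1.9, 1.1, 1.6]
finger_gap: 0.0462
clock: 10.33
eef_pos: [0.4865, 0.1802, 0.0711]
orientation: [[-0.053, 0.999, -0.001], [0.999, 0.053, -0.0], [-0.0, -0.001, -1.0]]
wrist_force: [1.2, -0.4, 0.4]
finger_gap: 0.0542
clock: 10.75
eef_pos: [0.4868, 0.1803, 0.0713]
orientation: [[-0.053, 0.999, -0.0], [0.999, 0.053, -0.0], [-0.0, -0.0, -1.0]]
wrist_force: [0.2, -0.6, -0.0]
finger_gap: 0.0707
```

View pics/c8.png

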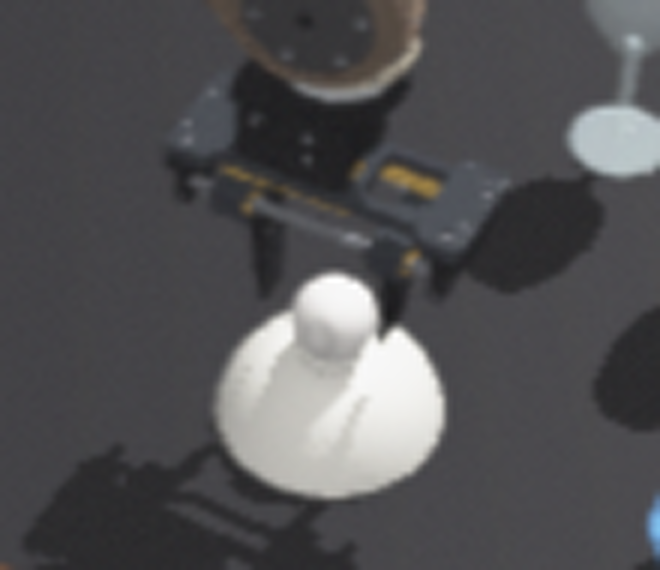

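The ball sits free in the foot ring with the fingers clear on both sides. I go up, and measure the handle from the uncovered lid.

```bash
python3 -m inch '[[0.1,[0,0,-0.004],[0,0,0]],[0.1,[0,0,-0.02],[0,0,0]],[0.1,[0,0,-0.035],[0,0,0]],[0.1,[0,0,-0.04],[0,0,0]],[0.1,[0,0,-0.04],[0,0,0]]]'
python3 -m inch '[[0.1,[0,0,-0.03],[0,0,0]],[0.1,[0,0,0],[0,0,0]]]'
python3 - <<'E'
from h import *
for n in C:
    i,d=env.snapshot(n);np.savez(f"{n}9.npz",p=i,d=d);cv2.imwrite(f"pics/{n}9.png",i)
i=np.load("top5.npz")["p"];h=cv2.cvtColor(i,cv2.COLOR_BGR2HSV)
# dark bar in lid region
for n,(x0,x1,y0,y1) in(("top",(300,362,168,186)),("scene",(214,246,220,262))):
    i=np.load(n+"5.npz")["p"];h=cv2.cvtColor(i,cv2.COLOR_BGR2HSV)
    m=np.zeros(h.shape[:2],np.uint8);m[y0:y1,x0:x1]=(h[...,1]<70)[y0:y1,x0:x1]*1
    k,l,s,_=cv2.connectedComponentsWithStats(m);j=1+s[1:,4].argmax();v,u=np.where(l==j)
    r=cv2.minAreaRect(np.c_[u,v].astype(np.float32));b=cv2.boxPoints(r);print(n,r,[onz(n,*q,.1255).round(4) for q in b], onz(n,u.mean(),v.mean(),.1255).round(4))
# lid corners from colour, top, z=.0905
i=np.load("top5.npz")["p"];h=cv2.cvtColor(i,cv2.COLOR_BGR2HSV)
m=((h[...,0]<20)&(h[...,1]>70)&(h[...,2]>130)).astype(np.uint8);m[:150]=0;m[245:]=0
c=max(cv2.findContours(m,0,1)[0],key=cv2.contourArea);W=np.array([onz("top",*q,.0905)[:2]*1000 for q in c[:,0]],np.float32);print(cv2.minAreaRect(W))
E
```

```text
clock: 11.22
eef_pos: [0.4863, 0.1802, 0.212]
orientation: [[-0.053, 0.999, -0.001], [0.999, 0.053, -0.0], [-0.0, -0.001, -1.0]]
wrist_force: [-0.1, 0.2, -0.4]
finger_gap: 0.0854
clock: 11.38
eef_pos: [0.4887, 0.1809, 0.2465]
orientation: [[-0.053, 0.999, 0.009], [0.999, 0.053, 0.002], [0.002, 0.009, -1.0]]
wrist_force: [0.0, -0.2, 1.0]
finger_gap: 0.0858
top ((330.4792175292969, 176.4808349609375), (4.436452388763428, 43.125518798828125), 87.70938873291016) [array([ 0.5653, -0.1342,  0.1255]), array([ 0.5707, -0.2461,  0.1255]), array([ 0.5591, -0.2465,  0.1255]), array([ 0.5537, -0.1347,  0.1255])] [ 0.5621 -0.1912  0.1255]
scene ((228.2401580810547, 239.8233184814453), (6.218487739562988, 37.674774169921875), 34.215702056884766) [array([ 0.5619, -0.2596,  0.1255]), array([ 0.5548, -0.1372,  0.1255]), array([ 0.5747, -0.1398,  0.1255]), array([ 0.5808, -0.2615,  0.1255])] [ 0.5657 -0.1976  0.1255]
((505.774169921875, -193.48092651367188), (196.4314422607422, 251.70550537109375), 3.464881420135498)
```

View pics/scene9.png

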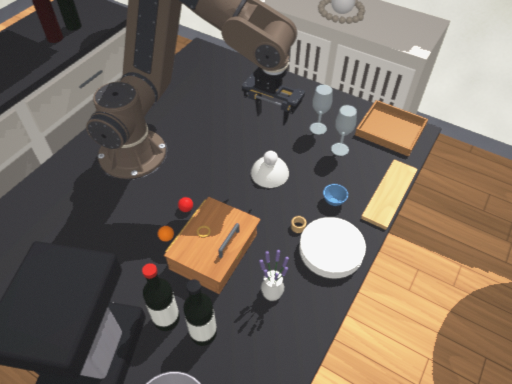

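Ball is balanced on the bowl at scene (270,157). Handle by the top view (0.5621,-0.1912) agrees with ball and chest geometry (0.5623,-0.1912). Checking heights near the vase, the arm model for the tilted end pose, and the ball.

```bash
python3 - <<'E'
from h import *
for n in C:
    z=np.load(n+"9.npz");P=cloud(n,z["d"]);i=z["p"];h=cv2.cvtColor(i,cv2.COLOR_BGR2HSV)
    m=(P[...,0]>.585)&(P[...,0]<.74)&(P[...,1]>-.36)&(P[...,1]<-.17)&(P[...,2]>.1)&(P[...,2]<.3)
    Q=P[m];print(n,len(Q),"zmax",Q[:,2].max(),"xy box z>.1",Q.min(0).round(3),Q.max(0).round(3))
    m=(h[...,1]<60)&(h[...,2]>110)&(np.hypot(P[...,0]-.487,P[...,1]-.18)<.04)&(P[...,2]>.07)
    Q=P[m];print("ball pts",len(Q),Q.mean(0) if len(Q) else 0,Q[:,2].max() if len(Q) else 0)
E
```

```text
scene 168 zmax 0.18186194618246762 xy box z>.1 [ 0.696 -0.262  0.102] [ 0.731 -0.183  0.182]
ball pts 479 [0.49681465 0.17668805 0.40564769] 0.5842324477559185
top 134 zmax 0.1837177809719577 xy box z>.1 [ 0.693 -0.259  0.1  ] [ 0.74  -0.183  0.184]
ball pts 2515 [0.48727328 0.17926158 0.53019887] 0.5837448790248809
```

View pics/top9.png

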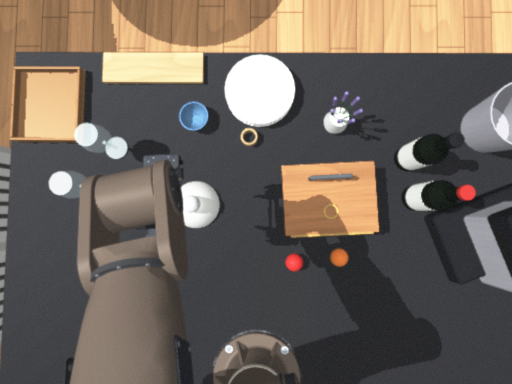

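Top view: ball at (189,203) on the bowl, lavender starts at x≥0.69, clear of the gripper body. I move over the lid and rehearse the tilted end pose in free air.

```bash
python3 -m inch '[[0.5,[-0.02,-0.001,-0.005],[0,0,0]],[0.5,[-0.035,-0.002,0],[0,0,0]],[0.5,[-0.035,-0.002,0],[0,0,0]],[0.5,[-0.035,-0.002,0],[0,0,0]],[0.5,[-0.035,-0.002,0],[0,0,0]]]'
python3 -m inch '[[0.5,[-0.035,-0.002,0],[0,0,0]],[0.5,[-0.035,-0.002,0],[0,0,0]],[0.5,[-0.035,-0.002,0],[0,0,0]],[0.5,[-0.035,-0.002,0],[0,0,0]],[0.5,[-0.035,-0.002,0],[0,0,0]]]'
python3 -m inch '[[0.5,[-0.025,-0.002,0],[0,0,0]],[0.5,[-0.015,-0.001,0],[0,0,0]],[0.5,[0,0,0],[0,0,-0.3]],[0.5,[0,0,0],[0,0,0]],[0.5,[0,0,0],[0,0,0]]]'
python3 - <<'E'
from h import *
s=env.sense();print(np.round(s["q"],2),s["eef_pos"])
E
```

```text
clock: 11.9
eef_pos: [0.4853, 0.0187, 0.2438]
orientation: [[-0.053, 0.999, -0.003], [0.999, 0.053, 0.0], [0.0, -0.003, -1.0]]
wrist_force: [1.0, 0.1, 0.4]
finger_gap: 0.0576
clock: 12.32
eef_pos: [0.4846, -0.1567, 0.2438]
orientation: [[-0.053, 0.999, -0.002], [0.999, 0.053, 0.001], [0.001, -0.002, -1.0]]
wrist_force: [0.3, 0.1, 0.4]
finger_gap: 0.0474
clock: 12.73
eef_pos: [0.4842, -0.1945, 0.2444]
orientation: [[-0.058, 0.998, -0.002], [0.998, 0.058, 0.001], [0.001, -0.002, -1.0]]
wrist_force: [0.3, -0.1, 0.4]
finger_gap: 0.0477
[-2.914e+01  1.679e+01  9.970e+01  1.000e-02  6.362e+01 -3.247e+01] [ 0.48422168 -0.19445097  0.2444211 ]
```

```bash
python3 -m inch '[[0.5,[0,0,0],[-7,0,0]],[0.5,[0,0,0],[-7,0,0]],[0.5,[0,0,0],[-7,0,0]],[0.5,[0,0,0],[0,0,0]],[0.5,[0,0,0],[0,0,0]]]'
python3 - <<'E'
from h import *
s=env.sense();print(np.round(s["q"],2),s["eef_pos"])
E
python3 -m inch '[[0.5,[0,0,0],[-7,0,0]],[0.5,[0,0,0],[-7,0,0]],[0.5,[0,0,0],[-7,0,0]],[0.5,[0,0,0],[0,0,0]],[0.5,[0,0,0],[0,0,0]]]'
python3 - <<'E'
from h import *
s=env.sense();print(np.round(s["q"],2),s["eef_pos"])
E
```

```text
clock: 13.15
eef_pos: [0.4837, -0.1944, 0.2453]
orientation: [[-0.057, 0.933, 0.357], [0.998, 0.053, 0.021], [0.001, 0.357, -0.934]]
wrist_force: [0.3, -0.7, 1.1]
finger_gap: 0.0475
[-36.68   9.84 112.57  19.69  43.   -52.72] [ 0.48367411 -0.19441032  0.24534459]
clock: 13.57
eef_pos: [0.4861, -0.191, 0.2442]
orientation: [[-0.07, 0.813, 0.578], [0.997, 0.048, 0.053], [0.015, 0.58, -0.814]]
wrist_force: [-0.2, -0.3, 0.8]
finger_gap: 0.0478
[-43.07   8.19 121.44  48.67  35.22 -83.82] [ 0.48605513 -0.1909836   0.2442234 ]
```

At 42° commanded the wrist folds (35° reached, q4 and q6 turning fast), while ~21° is easy. So I'll end with the tool at about 22° and let the round bar turn in the pads. Next, back to vertical above the handle.

```bash
cat >> h.py <<'E'
from scipy.spatial.transform import Rotation as Ro
YAW=np.deg2rad(3.4);HX=np.array([np.cos(YAW),np.sin(YAW),0]);HY=np.array([-np.sin(YAW),np.cos(YAW),0]);HZ=np.array([0,0,1.])
HINGE=np.array([.4126,-.2002,.0825])
def handle(a):
    a=np.deg2rad(a);return HINGE+HX*(.15*np.cos(a)-.043*np.sin(a))+HZ*(.15*np.sin(a)+.043*np.cos(a))
def Rt(t):
    t=np.deg2rad(t);z=HX*np.sin(t)-HZ*np.cos(t);x=HY;return np.c_[x,np.cross(z,x),z]
def pose(a,t,up=0):
    R=Rt(t);return handle(a)+.011*R[:,2]+up*HZ,R
def delta(p0,R0,p1,R1):
    return (R0.T@(p1-p0)).round(4),np.rad2deg(Ro.from_matrix(R0.T@R1).as_rotvec()).round(2)
def cur():
    s=env.sense();return np.array(s["eef_pos"]),np.array(s["orientation"])
E
python3 -m inch '[[0.5,[0,0,0],[0,0,0]],[0.5,[0,0,0],[0,0,0]]]'
python3 - <<'E'
from h import *
p,R=cur();print(delta(p,R,*pose(0,0,.06)),np.round(env.sense()["q"],1));print(handle(0),handle(45))
E
```

```text
clock: 13.73
eef_pos: [0.4866, -0.1911, 0.2448]
orientation: [[-0.071, 0.812, 0.579], [0.997, 0.05, 0.052], [0.013, 0.582, -0.813]]
wrist_force: [-0.6, 0.5, -0.3]
finger_gap: 0.0475
(array([-0.0065,  0.0206,  0.101 ]), array([35.56, -0.92,  0.41])) [-43.    8.2 121.4  48.8  35.2 -84. ]
[ 0.56233597 -0.19130404  0.1255    ] [ 0.48812725 -0.19571285  0.21897161]
```

```bash
python3 -m inch '[[0.5,[0,0.01,0],[6,-0.2,0.1]],[0.5,[0,0.01,0],[6,-0.2,0.1]],[0.5,[0,0.01,0],[6,-0.2,0.1]],[0.5,[0,0.01,0],[6,-0.2,0.1]],[0.5,[0,0.01,0],[6,-0.1,0]]]'
python3 -m inch '[[0.5,[0,0.01,0],[5,0,0]],[0.5,[0,0.0,0],[0,0,0]],[0.5,[0,0,0],[0,0,0]]]'
python3 - <<'E'
from h import *
p,R=cur();print(delta(p,R,*pose(0,0,.06)),np.round(env.sense()["q"],1))
E
```

```text
clock: 14.15
eef_pos: [0.5252, -0.1871, 0.2637]
orientation: [[-0.065, 0.983, 0.173], [0.998, 0.063, 0.019], [0.007, 0.174, -0.985]]
wrist_force: [-0.9, -0.7, 0.5]
finger_gap: 0.0478
clock: 14.4
eef_pos: [0.5357, -0.1851, 0.2634]
orientation: [[-0.07, 0.993, 0.091], [0.997, 0.068, 0.018], [0.012, 0.092, -0.996]]
wrist_force: [0.3, 0.6, -1.5]
finger_gap: 0.0474
(array([-0.0091,  0.0179,  0.0908]), array([ 5.27, -0.72,  0.56])) [-27.5  17.7  95.4   3.8  62.7 -33. ]
```

```bash
python3 -m inch '[[0.5,[-0.0045,0.009,0],[5.2,-0.7,0.5]],[0.5,[-0.0045,0.018,0.03],[0,0,0]],[0.5,[0,0,0.03],[0,0,0]],[0.5,[0,0,0.028],[0,0,0]],[0.5,[0,0,0],[0,0,0]]]'
python3 -m inch '[[0.5,[0,0,0],[0,0,0]],[0.5,[0,0,0],[0,0,0]]]'
python3 - <<'E'
from h import *
p,R=cur();print(delta(p,R,*pose(0,0,0)),np.round(env.sense()["q"],1))
i,d=env.snapshot("scene");cv2.imwrite("pics/c10.png",cv2.resize(i[160:280,150:300],None,fx=5,fy=5,interpolation=2))
E
```

```text
clock: 14.82
eef_pos: [0.5594, -0.1918, 0.1718]
orientation: [[-0.059, 0.998, -0.005], [0.998, 0.059, 0.005], [0.005, -0.005, -1.0]]
wrist_force: [-0.4, 0.1, 0.2]
finger_gap: 0.0476
clock: 14.98
eef_pos: [0.5623, -0.193, 0.1784]
orientation: [[-0.059, 0.998, 0.004], [0.998, 0.059, 0.001], [0.001, 0.004, -1.0]]
wrist_force: [-0.8, 0.4, 0.6]
finger_gap: 0.0475
(array([ 0.0017, -0.0002,  0.0639]), array([ 0.24, -0.03, -0.03])) [-25.4  26.5  95.    0.2  58.3 -28.8]
```

View pics/c10.png

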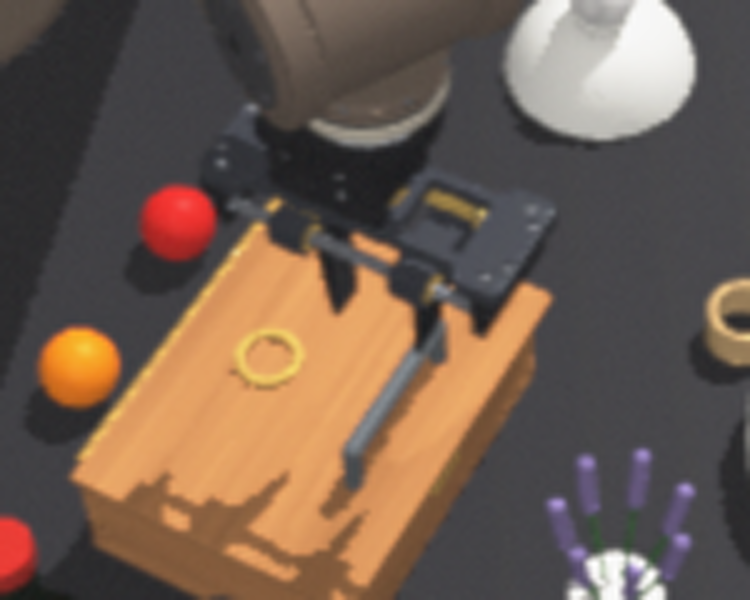

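Jaws stand above the bar (crop fingers at (340,285) and (430,320)), in line. Descending.

```bash
python3 -m inch '[[0.5,[0.0015,0,0.02],[0,0,0]],[0.5,[0,0,0.02],[0,0,0]],[0.5,[0,0,0.015],[0,0,0]],[0.5,[0,0,0.0085],[0,0,0]],[0.5,[0,0,0],[0,0,0]]]'
python3 -m inch '[[0.5,[0,0,0],[0,0,0]],[0.5,[0,0,0],[0,0,0]]]'
python3 - <<'E'
from h import *
p,R=cur();print(delta(p,R,*pose(0,0,0)),np.round(env.sense()["q"],1))
i,d=env.snapshot("scene");cv2.imwrite("pics/c11.png",cv2.resize(i[160:280,150:300],None,fx=5,fy=5,interpolation=2))
E
```

```text
clock: 15.45
eef_pos: [0.5619, -0.1909, 0.113]
orientation: [[-0.059, 0.998, 0.002], [0.998, 0.059, 0.002], [0.002, 0.002, -1.0]]
wrist_force: [-0.2, -0.2, -0.2]
finger_gap: 0.0476
clock: 15.62
eef_pos: [0.5627, -0.1912, 0.1145]
orientation: [[-0.06, 0.998, 0.004], [0.998, 0.059, 0.001], [0.001, 0.004, -1.0]]
wrist_force: [-0.1, -0.5, 0.3]
finger_gap: 0.0476
(array([-0.0001, -0.0004,  0.    ]), array([ 0.24, -0.05,  0.01])) [-25.2  30.7  98.8   0.2  50.4 -28.8]
```

View pics/c11.png

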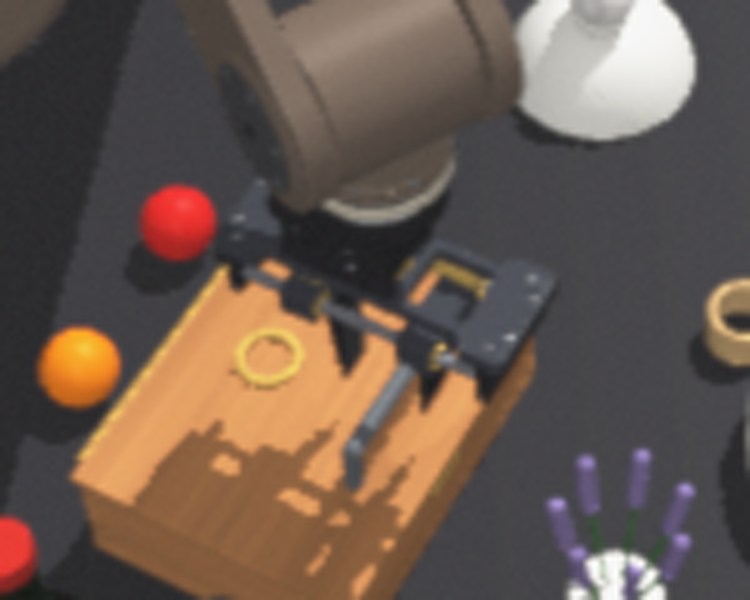

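The bar runs between the two fingers (tips at crop (345,365) and (430,400)). Closing.

```bash
python3 -m inch '[[0.8,[0,0,0],[0,0,0]],[0.9,[0,0,0],[0,0,0]],[1,[0,0,0],[0,0,0]],[1,[0,0,0],[0,0,0]],[1,[0,0,0],[0,0,0]]]' 30
python3 -m inch '[[1,[0,0,0],[0,0,0]],[1,[0,0,0],[0,0,0]],[1,[0,0,0],[0,0,0]],[1,[0,0,0],[0,0,0]]]'
python3 - <<'E'
from h import *
p,R=cur();print(delta(p,R,*pose(0,0,0)),env.sense()["wrist_torque"])
# plan: lid a, tool tilt a/2, rows every 3 deg
pp=pose(0,0)
for a in range(3,46,3):
    q=pose(a,a/2);print(a,*delta(*pp,*q));pp=q
E
```

```text
clock: 16.08
eef_pos: [0.5621, -0.1909, 0.1131]
orientation: [[-0.06, 0.998, 0.002], [0.998, 0.06, 0.002], [0.002, 0.002, -1.0]]
wrist_force: [-0.1, -0.2, -0.7]
finger_gap: 0.0195
clock: 16.42
eef_pos: [0.5621, -0.1909, 0.113]
orientation: [[-0.06, 0.998, 0.002], [0.998, 0.06, 0.002], [0.002, 0.002, -1.0]]
wrist_force: [-0.9, -0.7, -0.5]
finger_gap: 0.0009
(array([-0.0004,  0.0002, -0.0015]), array([ 0.13, -0.11,  0.01])) [ 0.04942684 -0.07709842  0.03408573]
3 [ 0.     -0.0022 -0.0078] [-1.5 -0.  -0. ]
6 [-0.     -0.0024 -0.0077] [-1.5  0.  -0. ]
9 [-0.     -0.0026 -0.0077] [-1.5  0.   0. ]
12 [-0.     -0.0028 -0.0076] [-1.5 -0.   0. ]
15 [ 0.     -0.003  -0.0075] [-1.5  0.   0. ]
18 [-0.     -0.0032 -0.0074] [-1.5 -0.  -0. ]
21 [ 0.     -0.0034 -0.0073] [-1.5 -0.   0. ]
24 [-0.     -0.0035 -0.0072] [-1.5  0.  -0. ]
27 [-0.     -0.0037 -0.0071] [-1.5 -0.   0. ]
30 [ 0.     -0.0039 -0.007 ] [-1.5 -0.  -0. ]
33 [-0.     -0.0041 -0.0069] [-1.5  0.   0. ]
36 [ 0.     -0.0043 -0.0068] [-1.5 -0.  -0. ]
39 [ 0.     -0.0045 -0.0067] [-1.5  0.   0. ]
42 [ 0.     -0.0046 -0.0065] [-1.5  0.  -0. ]
45 [-0.     -0.0048 -0.0064] [-1.5 -0.   0. ]
```

The opening of 0.9 mm is far less than the 12 mm bar, which suggests a missed grasp. Looking.

```bash
python3 - <<'E'
from h import *
i,d=env.snapshot("scene");cv2.imwrite("pics/c12.png",cv2.resize(i[200:260,190:265],None,fx=10,fy=10,interpolation=2))
i,d=env.snapshot("top");cv2.imwrite("pics/t12.png",cv2.resize(i[140:250,270:400],None,fx=5,fy=5,interpolation=2))
E
```

```text
(no output)
```

View pics/c12.png

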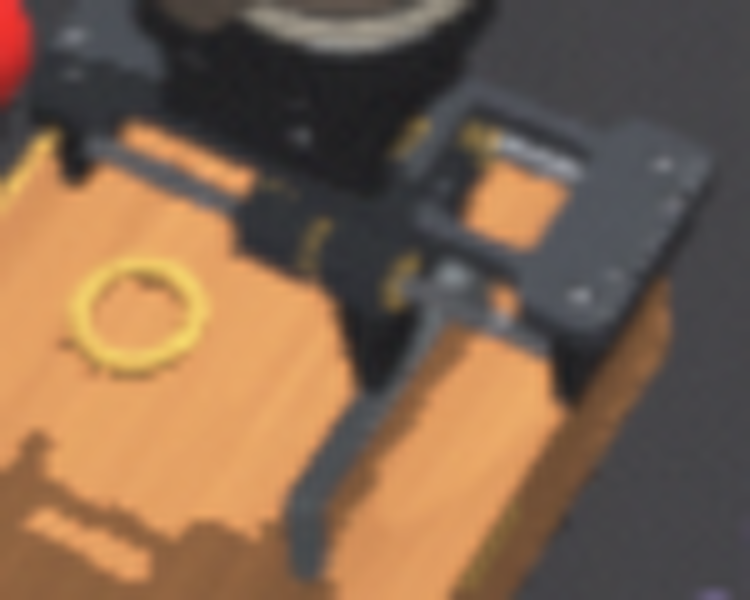

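View pics/t12.png

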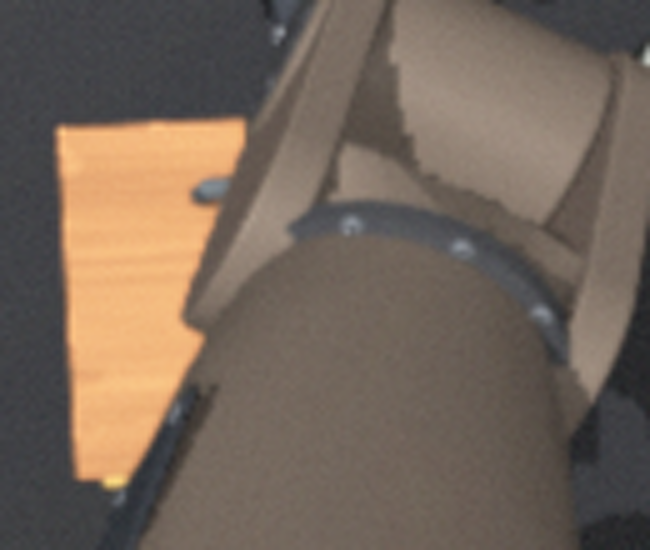

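```bash
python3 -m inch '[[1,[0,0,0],[0,0,0]],[1,[0,-0.001,-0.004],[-0.75,0,0]],[1,[0,-0.001,-0.004],[-0.75,0,0]],[1,[0,0,0],[0,0,0]],[1,[0,0,0],[0,0,0]]]'
python3 - <<'E'
from h import *
s=env.sense();print(s["wrist_torque"],s["joint_efforts"])
i,d=env.snapshot("scene");cv2.imwrite("pics/c13.png",cv2.resize(i[190:290,160:265],None,fx=6,fy=6,interpolation=2))
E
```

```text
clock: 16.93
eef_pos: [0.5599, -0.1911, 0.1216]
orientation: [[-0.059, 0.998, 0.029], [0.998, 0.059, 0.003], [0.002, 0.029, -1.0]]
wrist_force: [0.3, -0.5, -0.6]
finger_gap: 0.0006
[-0.04299458 -0.10911068 -0.04869319] [-6.76339958e-02 -5.92609549e+01 -2.16984183e+01  1.27704260e-01
 -3.60449497e-02 -5.83796622e-02]
```

View pics/c13.png

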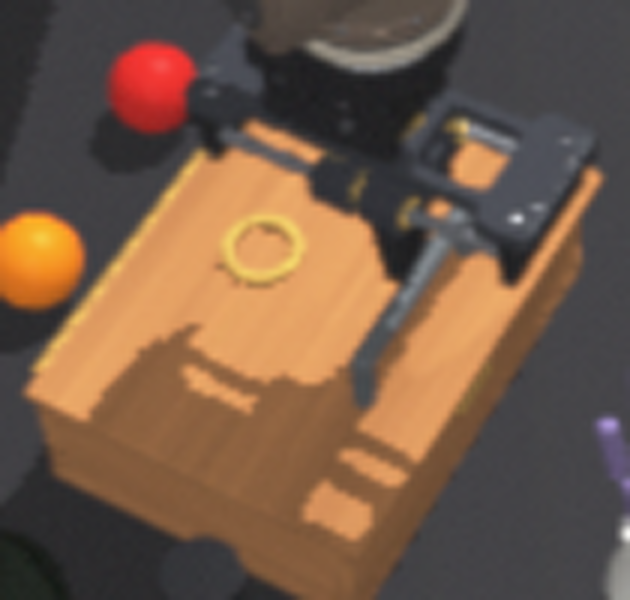

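Missed: the fingers are shut with the bar beside them at crop (420,280), and the lid is still down. I check where the fingertip really is against its calculated place.

```bash
python3 - <<'E'
from h import *
p,R=cur();print(p,R.round(3).tolist())
for l in(-.06,-.04,-.03,-.02,-.01,0,.008,.019):print(l,proj("scene",p+R[:,2]*l).round(1))
print("bar",[proj("scene",handle(0)+HY*k).round(1) for k in(-.05,0,.05)])
i,d=env.snapshot("scene")
for k in(-.05,0,.05):
    u=proj("scene",handle(0)+HY*k)
big=cv2.resize(i[200:260,190:270],None,fx=10,fy=10,interpolation=2)
def mk(X,c):
    u=(proj("scene",X)-[190,200]+.5)*10;cv2.circle(big,(int(u[0]),int(u[1])),5,c,-1)
for k in(-.05,0,.05):mk(handle(0)+HY*k,(0,255,0))
mk(p+R[:,2]*.008,(0,0,255));mk(p,(255,0,255));mk(p-R[:,2]*.03,(255,0,0))
cv2.imwrite("pics/c14.png",big)
# depth at finger
P=cloud("scene",d)
for (u,v) in((222,228),(223,231),(224,233),(225,235),(227,232),(226,230)):print(u,v,P[v,u].round(4))
E
```

```text
[ 0.55996142 -0.19111846  0.12138142] [[-0.059, 0.998, 0.029], [0.998, 0.059, 0.003], [0.002, 0.029, -1.0]]
-0.06 [226.4 225.1]
-0.04 [226.9 229.1]
-0.03 [227.1 231.1]
-0.02 [227.4 233.1]
-0.01 [227.6 235. ]
0 [227.8 236.9]
0.008 [228.  238.4]
0.019 [228.3 240.5]
bar [array([219.7, 249.5]), array([228.4, 236.5]), array([236.8, 224.1])]
222 228 [ 0.5534 -0.2064  0.1819]
223 231 [ 0.5564 -0.2069  0.1697]
224 233 [ 0.5577 -0.2048  0.1579]
225 235 [ 0.5595 -0.2032  0.1468]
227 232 [ 0.5696 -0.206   0.1739]
226 230 [ 0.5654 -0.2045  0.1788]
```

View pics/c14.png

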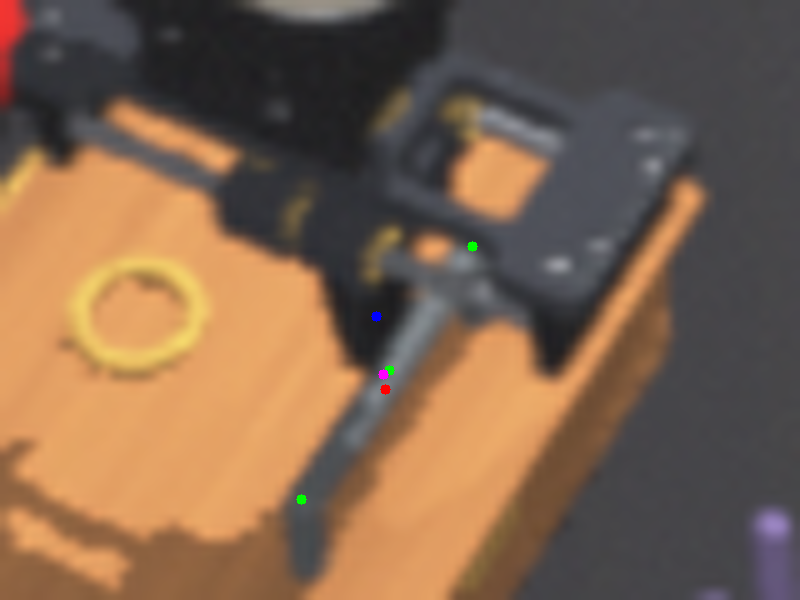

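```bash
python3 - <<'E'
from h import *
print(env.nose_length)
p,R=cur();o,d=ray("scene",226.4,236.0)
for y in(-.201,-.196,-.191):print(y,(o+d*(y-o[1])/d[1]).round(4))
i,dd=env.snapshot("scene");P=cloud("scene",dd)
m=(abs(P[...,0]-p[0])<.13)&(abs(P[...,1]-p[1])<.06)&(P[...,2]>.135)&(P[...,2]<.32)
v,u=np.where(m)
for lo in np.arange(.135,.26,.01):
    k=m&(P[...,2]>=lo)&(P[...,2]<lo+.01);Q=P[k]
    if len(Q):print(round(lo,3),len(Q),Q.min(0).round(3),Q.max(0).round(3))
E
```

```text
0.008
-0.201 [ 0.5625 -0.201   0.1412]
-0.196 [ 0.5587 -0.196   0.1316]
-0.191 [ 0.5549 -0.191   0.1221]
0.135 11 [ 0.556 -0.233  0.135] [ 0.568 -0.151  0.144]
0.145 6 [ 0.556 -0.205  0.145] [ 0.566 -0.182  0.155]
0.155 15 [ 0.554 -0.207  0.155] [ 0.569 -0.182  0.163]
0.165 16 [ 0.555 -0.206  0.165] [ 0.57  -0.19   0.175]
0.175 12 [ 0.552 -0.206  0.175] [ 0.57  -0.195  0.184]
0.185 2 [ 0.572 -0.203  0.186] [ 0.572 -0.198  0.192]
0.205 1 [ 0.581 -0.18   0.214] [ 0.581 -0.18   0.214]
0.215 31 [ 0.479 -0.233  0.217] [ 0.642 -0.155  0.225]
0.225 120 [ 0.482 -0.233  0.225] [ 0.642 -0.163  0.235]
0.235 208 [ 0.471 -0.233  0.235] [ 0.646 -0.163  0.245]
0.245 89 [ 0.468 -0.234  0.245] [ 0.648 -0.155  0.255]
0.255 557 [ 0.467 -0.233  0.255] [ 0.65  -0.152  0.265]
```

The fingertips stand at z≈0.142 and the body underside at z≈0.217, both 25–30 mm above what the reported TCP implies. The ball's 45 mm chord (gripped 11 mm above its centre) says the same. So the real TCP is about 28 mm behind the reported one along the tool. I correct for it, open, and go down further with the force watched.

```bash
sed -i 's/handle(a)+.011\*R/handle(a)+.039*R/' h.py
python3 -m inch '[[0.5,[0,0,-0.004],[1.6,0,0]],[0.5,[0,0,0],[0,0,0]],[0.5,[0,0,0],[0,0,0]],[0.5,[0,0,0],[0,0,0]],[0.5,[0,0,0],[0,0,0]]]' 30
python3 -m inch '[[0.5,[0,0,0],[0,0,0]],[0.5,[0,0,0],[0,0,0]]]'
python3 - <<'E'
from h import *
p,R=cur();print(delta(p,R,*pose(0,0,0)))
E
```

```text
clock: 17.5
eef_pos: [0.5598, -0.1909, 0.1248]
orientation: [[-0.06, 0.998, 0.001], [0.998, 0.06, 0.002], [0.002, 0.001, -1.0]]
wrist_force: [0.1, 0.2, 0.7]
finger_gap: 0.0284
clock: 17.67
eef_pos: [0.5598, -0.191, 0.1249]
orientation: [[-0.06, 0.998, 0.0], [0.998, 0.06, 0.002], [0.002, 0.001, -1.0]]
wrist_force: [-0.2, 0.3, 0.5]
finger_gap: 0.0417
(array([-0.0005,  0.0025,  0.0384]), array([ 0.03, -0.12,  0.01]))
```

```bash
python3 -m inch '[[0.5,[0,0.0025,0],[0,0,0]],[0.5,[0,0,0.01],[0,0,0]],[0.5,[0,0,0.01],[0,0,0]],[0.5,[0,0,0.006],[0,0,0]],[0.5,[0,0,0],[0,0,0]]]'
python3 -m inch '[[0.5,[0,0,0.005],[0,0,0]],[0.5,[0,0,0.005],[0,0,0]],[0.5,[0,0,0],[0,0,0]],[0.5,[0,0,0],[0,0,0]]]'
python3 - <<'E'
from h import *
i,d=env.snapshot("scene");cv2.imwrite("pics/c15.png",cv2.resize(i[200:260,190:270],None,fx=10,fy=10,interpolation=2))
p,R=cur();print(delta(p,R,*pose(0,0,0)))
E
```

```text
clock: 18.08
eef_pos: [0.5615, -0.1904, 0.097]
orientation: [[-0.06, 0.998, -0.002], [0.998, 0.06, 0.003], [0.004, -0.002, -1.0]]
wrist_force: [0.1, -0.4, -0.6]
finger_gap: 0.0475
clock: 18.42
eef_pos: [0.5623, -0.1908, 0.0888]
orientation: [[-0.06, 0.998, 0.0], [0.998, 0.06, 0.002], [0.002, 0.0, -1.0]]
wrist_force: [0.2, -0.8, 0.1]
finger_gap: 0.0476
(array([-0.0005, -0.0002,  0.0026]), array([ 0.03, -0.11,  0.01]))
```

View pics/c15.png

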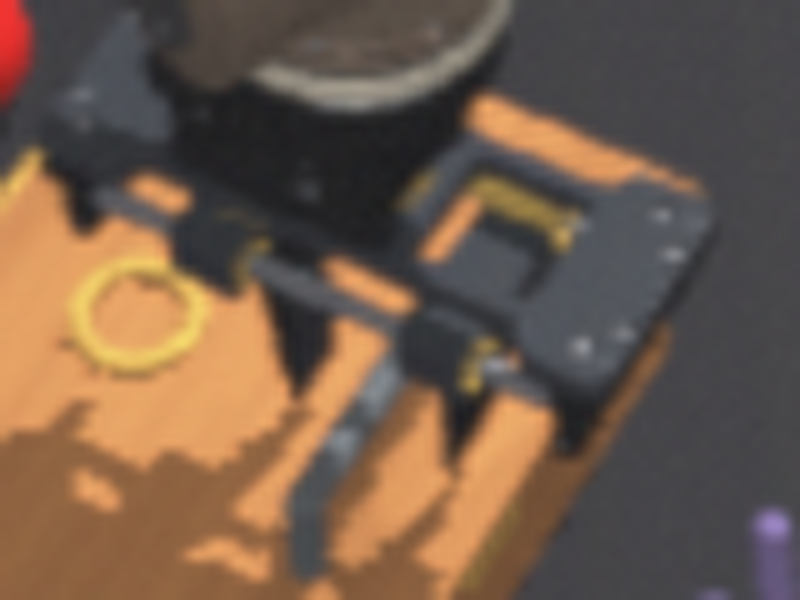

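Now the bar passes between the fingers (tips at crop (300,395) and (450,465)), lower than before, with no contact force. Closing.

```bash
python3 -m inch '[[0.8,[0,0,0],[0,0,0]],[0.9,[0,0,0.001],[0,0,0]],[1,[0,0,0],[0,0,0]],[1,[0,0,0],[0,0,0]],[1,[0,0,0],[0,0,0]]]' 30
python3 -m inch '[[1,[0,0,0],[0,0,0]],[1,[0,0,0],[0,0,0]],[1,[0,0,0],[0,0,0]]]'
```

```text
clock: 18.88
eef_pos: [0.5625, -0.1908, 0.0881]
orientation: [[-0.06, 0.998, 0.001], [0.998, 0.06, 0.002], [0.002, 0.001, -1.0]]
wrist_force: [-0.3, -0.4, 0.8]
finger_gap: 0.0197
clock: 19.13
eef_pos: [0.5625, -0.1908, 0.0881]
orientation: [[-0.059, 0.998, 0.001], [0.998, 0.059, 0.002], [0.002, 0.001, -1.0]]
wrist_force: [0.5, 0.6, 0.7]
finger_gap: 0.0111
```

Opening stays at 11 mm: the bar is held. Planning the arc.

```bash
python3 - <<'E'
from h import *
pp=pose(0,0)
for a in range(3,46,3):
    q=pose(a,a/2);print(a,*delta(*pp,*q));pp=q
E
python3 -m inch '[[1,[0,-0.0015,-0.008],[-1.5,0,0]],[1,[0,-0.0017,-0.0078],[-1.5,0,0]],[1,[0,0,0],[0,0,0]],[1,[0,0,0],[0,0,0]],[1,[0,0,0],[0,0,0]]]'
```

```text
3 [ 0.     -0.0014 -0.0078] [-1.5 -0.  -0. ]
6 [ 0.     -0.0016 -0.0077] [-1.5  0.  -0. ]
9 [-0.     -0.0018 -0.0077] [-1.5  0.   0. ]
12 [-0.     -0.002  -0.0076] [-1.5 -0.   0. ]
15 [ 0.     -0.0022 -0.0075] [-1.5  0.   0. ]
18 [ 0.     -0.0024 -0.0074] [-1.5 -0.  -0. ]
21 [-0.     -0.0026 -0.0073] [-1.5 -0.   0. ]
24 [-0.     -0.0028 -0.0072] [-1.5  0.  -0. ]
27 [ 0.     -0.003  -0.0071] [-1.5 -0.   0. ]
30 [ 0.     -0.0032 -0.007 ] [-1.5 -0.  -0. ]
33 [-0.     -0.0034 -0.0069] [-1.5  0.   0. ]
36 [ 0.     -0.0035 -0.0068] [-1.5 -0.  -0. ]
39 [-0.     -0.0037 -0.0067] [-1.5  0.   0. ]
42 [ 0.     -0.0039 -0.0065] [-1.5  0.  -0. ]
45 [ 0.     -0.0041 -0.0064] [-1.5 -0.   0. ]
clock: 19.55
eef_pos: [0.559, -0.191, 0.1041]
orientation: [[-0.059, 0.997, 0.053], [0.998, 0.059, 0.005], [0.002, 0.053, -0.999]]
wrist_force: [2.1, 1.7, -2.0]
finger_gap: 0.0113
```

```bash
python3 -m inch '[[1,[0,-0.0018,-0.0077],[-1.5,0,0]],[1,[0,-0.002,-0.0076],[-1.5,0,0]],[1,[0,-0.0022,-0.0075],[-1.5,0,0]],[1,[0,0,0],[0,0,0]],[1,[0,0,0],[0,0,0]]]'
python3 - <<'E'
from h import *
p,R=cur();print(delta(p,R,*pose(15,7.5)))
i,d=env.snapshot("scene");cv2.imwrite("pics/c16.png",cv2.resize(i[170:290,160:290],None,fx=5,fy=5,interpolation=2))
E
```

```text
clock: 19.97
eef_pos: [0.5509, -0.1915, 0.1267]
orientation: [[-0.059, 0.99, 0.131], [0.998, 0.058, 0.01], [0.002, 0.132, -0.991]]
wrist_force: [2.3, 2.6, -1.5]
finger_gap: 0.0113
(array([-0.0005, -0.0001,  0.0025]), array([ 0.07, -0.11, -0.03]))
```

View pics/c16.png

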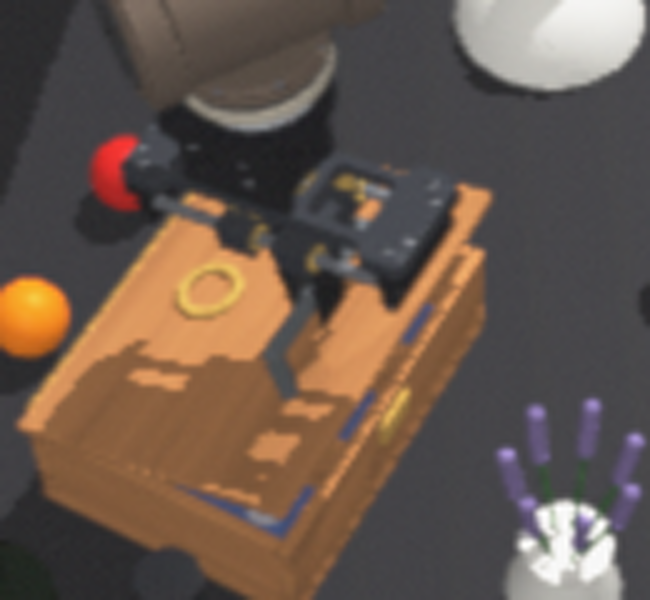

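The lid is rising with the gripper (gap under its front edge at crop (400,400)), and forces stay at 2–3 N. Continuing.

```bash
python3 -m inch '[[1,[0,-0.0024,-0.0074],[-1.5,0,0]],[1,[0,-0.0026,-0.0073],[-1.5,0,0]],[1,[0,-0.0028,-0.0072],[-1.5,0,0]],[1,[0,-0.003,-0.0071],[-1.5,0,0]],[1,[0,0,0],[0,0,0]]]'
python3 -m inch '[[1,[0,-0.0032,-0.007],[-1.5,0,0]],[1,[0,-0.0034,-0.0069],[-1.5,0,0]],[1,[0,-0.0035,-0.0068],[-1.5,0,0]],[1,[0,0,0],[0,0,0]],[1,[0,0,0],[0,0,0]]]'
python3 - <<'E'
from h import *
p,R=cur();print(delta(p,R,*pose(36,18)),np.round(env.sense()["q"],1))
for n in C:
    i,d=env.snapshot(n);cv2.imwrite(f"pics/{n}17.png",i);np.savez(n+"17.npz",p=i,d=d)
i=cv2.imread("pics/scene17.png")
cv2.imwrite("pics/c17.png",cv2.resize(i[150:290,150:290],None,fx=4,fy=4,interpolation=2))
E
```

```text
clock: 20.43
eef_pos: [0.5354, -0.1925, 0.1535]
orientation: [[-0.059, 0.97, 0.235], [0.998, 0.057, 0.016], [0.002, 0.235, -0.972]]
wrist_force: [4.0, 4.8, 0.4]
finger_gap: 0.0111
clock: 20.85
eef_pos: [0.5211, -0.1934, 0.1703]
orientation: [[-0.059, 0.949, 0.308], [0.998, 0.055, 0.021], [0.002, 0.309, -0.951]]
wrist_force: [4.2, 4.1, 2.6]
finger_gap: 0.0111
(array([-0.0004, -0.0011,  0.0016]), array([-0.  , -0.13, -0.05])) [-32.8  18.9 112.4  18.5  35.5 -50. ]
```

View pics/c17.png

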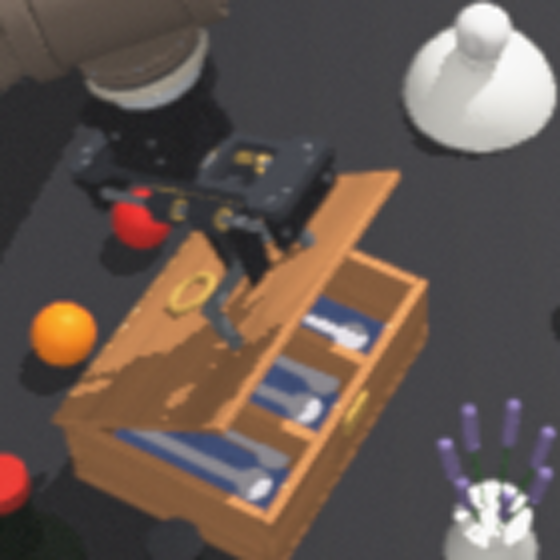

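View pics/top17.png

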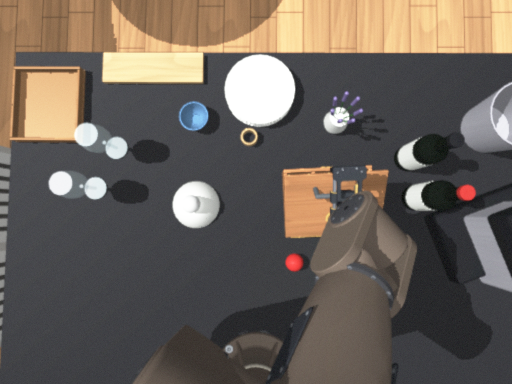

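Lid is partly up and held, with the cutlery visible, the ball still on the bowl (top 194,204) and the others unmoved. Measuring the lid angle from a plane fit.

```bash
cat > lid.py <<'E'
from h import *
def lidangle(tag):
    for n in C:
        z=np.load(n+tag+".npz");P=cloud(n,z["d"]);h=cv2.cvtColor(z["p"],cv2.COLOR_BGR2HSV)
        L=P-HINGE;x=L@HX;y=L@HY;zz=L[...,2]
        m=(h[...,0]<20)&(h[...,1]>70)&(z["d"]>0)&(abs(y)<.118)&(np.hypot(x,zz)>.06)&(np.hypot(x,zz)<.18)
        ang=np.rad2deg(np.arctan2(zz,x)); m&=(ang>12)&(ang<75)
        m=cv2.erode(m.astype(np.uint8),np.ones((3,3)))>0
        X=np.c_[x[m],y[m],np.ones(m.sum())];b=zz[m];w=np.ones(len(b),bool)
        for _ in range(8):
            c=np.linalg.lstsq(X[w],b[w],rcond=None)[0];r=b-X@c;w=abs(r)<.004
        print(n,m.sum(),w.sum(),"slope deg",np.rad2deg(np.arctan(c[0])).round(2),"y-slope",c[1].round(3),"perp offset mm (exp 8)",(1e3*c[2]*np.cos(np.arctan(c[0]))).round(1),"rms",r[w].std().round(4))
        t=np.rad2deg(np.arctan2(b[w],X[w,0]) - np.arcsin(.008/np.hypot(b[w],X[w,0])));print("  median angle about hinge",np.median(t).round(2))
if __name__=="__main__":
    import sys;lidangle(sys.argv[1])
E
python3 lid.py 17
```

```text
scene 757 748 slope deg 35.61 y-slope 0.001 perp offset mm (exp 8) 6.2 rms 0.0015
  median angle about hinge 34.8
top 1702 1672 slope deg 35.29 y-slope -0.0 perp offset mm (exp 8) 9.6 rms 0.0016
  median angle about hinge 36.01
```

Both views agree on about 35.4° (commanded 36°). Last 9.5°, slowly.

```bash
python3 -m inch '[[1,[0,-0.0018,-0.0034],[-0.7,0,0]],[1,[0,-0.0019,-0.0033],[-0.7,0,0]],[1,[0,-0.0019,-0.0033],[-0.7,0,0]],[1,[0,-0.002,-0.0033],[-0.7,0,0]],[1,[0,0,0],[0,0,0]]]'
python3 -m inch '[[1,[0,-0.002,-0.0032],[-0.7,0,0]],[1,[0,-0.002,-0.0032],[-0.7,0,0]],[1,[0,0,0],[0,0,0]],[1,[0,0,0],[0,0,0]],[1,[0,0,0],[0,0,0]]]'
python3 - <<'E'
from h import *
p,R=cur();print(delta(p,R,*pose(45,22.2)),np.round(env.sense()["q"],1))
for n in C:
    i,d=env.snapshot(n);cv2.imwrite(f"pics/{n}18.png",i);np.savez(n+"18.npz",p=i,d=d)
i=cv2.imread("pics/scene18.png")
cv2.imwrite("pics/c18.png",cv2.resize(i[150:290,150:290],None,fx=4,fy=4,interpolation=2))
from lid import lidangle;lidangle("18")
E
```

```text
clock: 21.37
eef_pos: [0.5097, -0.1941, 0.1804]
orientation: [[-0.06, 0.933, 0.355], [0.998, 0.055, 0.023], [0.002, 0.356, -0.935]]
wrist_force: [5.0, 5.9, 5.2]
finger_gap: 0.0111
clock: 21.78
eef_pos: [0.504, -0.1944, 0.1848]
orientation: [[-0.06, 0.924, 0.377], [0.998, 0.054, 0.025], [0.003, 0.378, -0.926]]
wrist_force: [5.5, 5.5, 4.4]
finger_gap: 0.0115
(array([-0.0004, -0.0018,  0.0013]), array([-0.01, -0.15, -0.03])) [-35.7  15.8 116.   25.8  33.4 -58.9]
scene 622 619 slope deg 44.07 y-slope 0.0 perp offset mm (exp 8) 6.5 rms 0.0012
  median angle about hinge 43.38
top 1610 1581 slope deg 43.96 y-slope -0.0 perp offset mm (exp 8) 9.6 rms 0.0016
  median angle about hinge 44.67
```

View pics/c18.png

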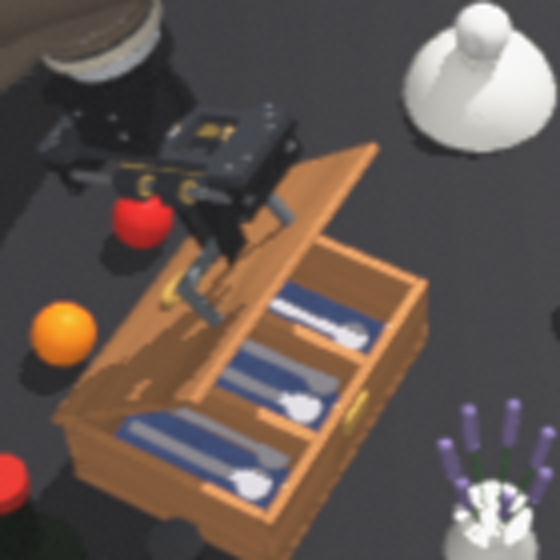

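Slope reads 44.0° in both views, so one more degree.

```bash
python3 -m inch '[[1,[0,-0.0013,-0.0022],[-0.4,0,0]],[1,[0,0,0],[0,0,0]],[1,[0,0,0],[0,0,0]],[1,[0,0,0],[0,0,0]]]'
python3 - <<'E'
from h import *
for n in C:
    i,d=env.snapshot(n);cv2.imwrite(f"pics/{n}19.png",i);np.savez(n+"19.npz",p=i,d=d)
from lid import lidangle;lidangle("19")
E
python3 -m inch '[[1,[0,0,0],[0,0,0]],[1,[0,0,0],[0,0,0]],[1,[0,0,0],[0,0,0]],[1,[0,0,0],[0,0,0]],[1,[0,0,0],[0,0,0]]]'
python3 - <<'E'
from h import *
for n in C:
    i,d=env.snapshot(n);cv2.imwrite(f"pics/{n}20.png",i);np.savez(n+"20.npz",p=i,d=d)
from lid import lidangle;lidangle("20")
s=env.sense();print(s["qvel"].round(2) if hasattr(s["qvel"],"round") else s["qvel"])
a=np.load("top0.npz")["p"];b=np.load("top20.npz")["p"]
E
```

```text
clock: 22.22
eef_pos: [0.502, -0.1945, 0.1863]
orientation: [[-0.06, 0.922, 0.383], [0.998, 0.054, 0.025], [0.003, 0.384, -0.923]]
wrist_force: [4.1, 4.0, 4.7]
finger_gap: 0.0113
scene 619 614 slope deg 45.1 y-slope -0.002 perp offset mm (exp 8) 6.2 rms 0.0013
  median angle about hinge 44.3
top 1605 1579 slope deg 44.9 y-slope 0.0 perp offset mm (exp 8) 9.6 rms 0.0016
  median angle about hinge 45.65
clock: 22.73
eef_pos: [0.502, -0.1945, 0.1862]
orientation: [[-0.06, 0.922, 0.383], [0.998, 0.054, 0.025], [0.003, 0.384, -0.923]]
wrist_force: [5.2, 3.6, 4.7]
finger_gap: 0.0115
scene 622 618 slope deg 45.0 y-slope -0.0 perp offset mm (exp 8) 6.6 rms 0.0012
  median angle about hinge 44.37
top 1614 1587 slope deg 44.87 y-slope 0.001 perp offset mm (exp 8) 9.7 rms 0.0016
  median angle about hinge 45.63
[-0.06 -0.   -0.01 -0.07  0.    0.11]
```

View pics/scene20.png

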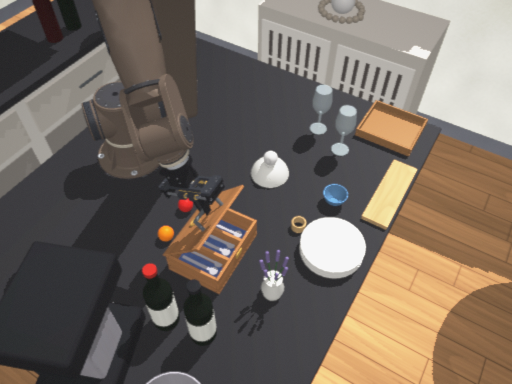

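View pics/top20.png

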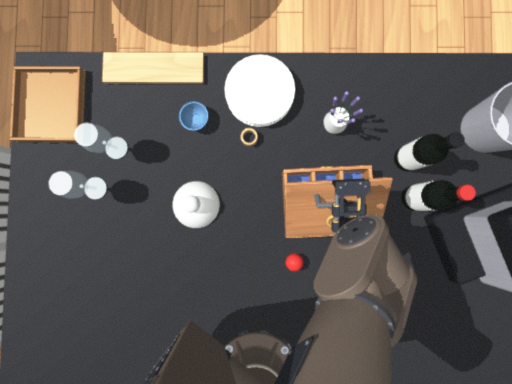

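Lid at 45.0°/44.9° in the two views, still and held; ball on the bowl at scene (270,157), top (194,203); other tableware where it was. Handing in.

```bash
python3 -c "
from station import env
print(env.hand_in(), env.sense()['clock'])"
```

```text
the job is handed in; nothing more can be done
the job is handed in; nothing more can be done
```

I moved the marble ball from the lid to the foot ring of the upturned bowl. Then I gripped the black handle, raised the lid to about 45° and handed in while still holding it. The last clock reading was 22.7 s of the 64 s allowed.

**Last checks:**
- **Lid angle:** plane fits gave 45.0° from the scene view and 44.9° from the top view. The rougher hinge-based medians gave 44.4° and 45.6°. Two readings half a second apart agreed.
- **Hold:** the handle was in the grip with the opening at 11 mm, the arm was still, and the wrist force was about 8 N.
- **Ball:** both views showed it resting on the bowl.
- **Other tableware:** it looked unmoved in both views. I judged this by eye and did not measure it.

**What went wrong:**
- My first grasp of the handle closed on air above the bar, with no contact and the lid not moved. The fingertips were about 28 mm higher than the reported TCP implied. I corrected for that and the second grasp held.
- The same offset means the ball was carried gripped about 11 mm above its centre, though it never slipped.
- The wrist could not follow the lid to a 45° tool tilt in my rehearsal above the chest. I finished with the tool tilted about 22° and let the round bar turn in the pads.

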